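# Sort the arch-setting bits back into tray, box and graded packer row

## Robot

A 7-joint arm with a two-finger parallel gripper is mounted at the origin on the work surface; the furniture and walls round the work are solid. World frame = base frame: x ahead of the robot, y to its left, z up, the work surface at z = 0. Lengths are in m, angles in rad, forces in N, time in s.
With the tool pointing down it reaches from about 0.4 to 0.85 m from the base axis. Payload 10.4 kg.
Tool frame: the origin (TCP) lies on the centre line of the jaws, within the pads' length; the fingertips stand 8 mm ahead of it and the grasp point (between the pads) lies 11 mm behind it (r.nose_length is the distance from the TCP to the fingertips, in m); z points along the fingers, y is the direction in which the jaws open and shut (so a half turn about z gives the same grasp; the last joint's range is limited). The gripper opens to 87 mm and grips with 3 to 60 N. Pads are 19 mm wide; open, the fingers measure 117 mm over their backs; the gripper's body (75 mm by 190 mm) begins 51 mm behind the grasp point.
Start: joints at [-1.352, 0.332, -0.065, 1.46, 0.022, 1.35, -0.088], TCP at [0.15, 0.607, 0.204] pointing down, gripper open.
Joint ranges: [-2.6, 2.6], [-0.5, 2.12], [-1.47, 1.34], [0.16, 2.42], [-1.27, 4.41], [0.06, 2.06], [-2.6, 2.6]. Speed limits (rad/s): [2.22, 2.22, 2.79, 2.79, 3.14, 3.14, 3.14].

## Interface

Orientations are given as a unit quaternion [x, y, z, w].
In Python, from bench import r, imaging, job gives the robot as it stands. The module is installed in compiled form; this text tells all that it offers.
- The arm moves only by the tool servo_tool, never from a script. Its argument "deltas" is text: rows parted by semicolons, each of 7 numbers parted by spaces: the shift along the world's x, y, z in units of 40 mm (1.0 is 40 mm), then the turn, a rotation vector about the world's x, y, z in units of 8 degrees (1.0 is 8 degrees), then the closure, from 0 (fully open) to 1 (shut). In form: x y z rx ry rz hand; .... A call has 1 to 5 rows; each row shifts and turns the commanded pose from where the row before left it; what a row does not reach is not made up. A row lasts 1/8 s, in which the tool goes at most 62.5 mm and 10.7 degrees, less where a joint would pass 70% of its speed; a pose out of reach is approached as far as the arm can. A call is refused whole if a number of a shift passes 1 or a number of a turn 1, either way. A call with a gripper value outside its range is refused whole. The fingers move at their own pace and stop on an object; "newtons" is the grip in N (left out, the last holds). Time passes only in rows, so rows that do not move let the fingers close. It gives the time, the measured TCP pose, the force and the opening at its end, in the units of the state.
- r.read_state(): the state, without advancing time (a new reading comes with each control period).
- imaging.camera(name): name is "side" or "top" or "wrist"; returns a dict with "color" (384x512x3 uint8, red, green, blue), "z_map" (384x512 float32, m along the optical axis (not along the pixel's ray), 0 where there is no reading), "camera_matrix" (3x3 intrinsics, pixels), "dist" ([k1, k2, p1, p2, k3] as OpenCV has them; the pictures are not rectified), "R" (3x3) and "t" (3): a world point X has camera coordinates R X + t. Camera axes: x right, y down, z forward; pixel columns grow to the right and rows downward; lengths in m; the calibration is good to about 2 mm. A picture is of the moment at which its call begins.
- job.close_job(): hands the job in, once; it reports no verdict.
The state is a dict: "time": time; "joint_positions": joint angles; "joint_vel": joint speeds; "joint_torque": joint torques, N m; "ee_pos": TCP position; "eef_rot": TCP orientation; "ft_force": force on the tool from outside, world axes, zero at the start; "torque": the same for the moment, N m; "width": finger opening in m.
Only numpy, scipy, OpenCV 4.12 (cv2) and the standard library are available. Lean on these libraries where they do the work, as an engineer would, in place of code of your own. Each camera call takes 0.05 s, during which the arm holds its last target. There are 200 camera calls.

## Task

Clear the loose bits of the arch job off the bench, each back to where its kind is kept: both brick offcuts flat on the floor of the steel tray, side by side and not one on the other; the wooden spacer flat on the floor of the wooden box; and the loose packer back in the packer stand, slid down between the thin packer and the thick one, pushing them apart, until it sits on the base. Leave all three packers standing upright in the stand with their ends in line, and let go of everything.

Things in the scene. Friction and masses are not known exactly. Their poses are not given: they have to be found in the camera images.
- brick_bat: The longer loose brick offcut, red sawn brick, lying flat: 52 (own x) x 75 (own y) x 30 mm high, 0.21 kg. Origin at the centre of its underside, z up.
- brick_square: The square loose brick offcut, red sawn brick, lying flat: 52 x 52 x 30 mm high, 0.15 kg. Origin at the centre of its underside, z up.
- spacer: The loose planed softwood spacer, lying flat: 35 (own x) x 90 (own y) x 20 mm high, 0.04 kg. Origin at the centre of its underside, z up.
- packer: The loose packer: a pale beech block standing on edge on the bench, 62 long (own x) x 26 thick (own y) x 50 mm high, 0.06 kg, its foot bevelled from 26 to 18 mm thick over the lowest 10 mm, top edges rounded 5 mm. Origin: centre of underside, z up. Taken across its 62 mm length, the fingers stay clear of the shorter neighbours in the stand.
- thin_packer: The thin packer, a pale beech block standing loose on edge in the stand: 52 long (own x) x 20 thick (own y) x 40 mm high, 0.05 kg, upper long edges rounded 5 mm. Origin at the centre of its underside. It stands on the stand's +y side and can be pushed along the stand.
- thick_packer: The thick packer, a pale beech block standing loose on edge in the stand, on its -y side: 52 long (own x) x 34 thick (own y) x 40 mm high, 0.08 kg, upper long edges rounded 5 mm. Origin: centre of its underside. It can be pushed along the stand. The gap between it and the thin packer is 18 to 23 mm, narrower than the loose packer.
- packer_stand: Packer stand, fixed: plywood base 100 (own x) x 140 (own y) x 12 mm with an end block 36 mm high at each end of its y. Packers stand in a row along its y, in the 88 mm between the end blocks, each with its length along the stand's x. Battens 7 mm high run along both sides, 81 mm apart; above them the sides are open. Origin: centre of underside; packers sit 12 mm above it.
- offcut_tray: The pressed-steel tray for brick offcuts, fixed to the bench: 122 (own x) x 170 (own y) x 28 mm high (30 mm over its rolled rim), walls and floor 3 mm thick, empty. Origin at the centre of its underside; its inner floor is 3 mm above it.
- spacer_box: Brown wooden box for spacers, fixed: 120 (own x) x 156 (own y) x 30 mm high, walls and floor 6 mm. A pale wooden strip 22 x 120 x 12 mm high is fixed along the wall on its own -x side, so the free floor runs from x = -30 to +54 mm and y = -72 to +72 mm. Origin: centre of underside; inner floor 6 mm above it.

How it is judged:
At the end, for the whole second after the job is handed in: Both offcuts flat on the steel tray's floor, the spacer flat on the box's floor (5 mm, 0.12 rad); three packers on the stand's base (4 mm), upright (0.16 rad), within 22 mm of its centre line and 0.3 rad of square to it, the loose one between thin and thick; all at rest (x of brick_bat in the frame of offcut_tray between -0.045 and 0.045 m and y of brick_bat in the frame of offcut_tray between -0.065 and 0.065 m and z of brick_bat in the frame of offcut_tray between -0.001 and 0.008 m and angle between each of brick_bat, brick_square, spacer's own z axis and vertical below 0.12 rad and linear speed of each of brick_bat, brick_square, spacer, packer, thin_packer, thick_packer below 0.02 m/s and angular speed of each of brick_bat, brick_square, spacer, packer, thin_packer, thick_packer below 0.2 rad/s and x of brick_square in the frame of offcut_tray between -0.045 and 0.045 m and y of brick_square in the frame of offcut_tray between -0.07 and 0.07 m and z of brick_square in the frame of offcut_tray between -0.001 and 0.008 m and x of spacer in the frame of spacer_box between -0.05 and 0.05 m and y of spacer in the frame of spacer_box between -0.065 and 0.065 m and z of spacer in the frame of spacer_box between 0.002 and 0.011 m and x of packer in the frame of packer_stand between -0.022 and 0.022 m and y of packer in the frame of packer_stand between -0.05 and 0.05 m and z of packer in the frame of packer_stand between 0.008 and 0.016 m and angle between each of packer, thin_packer, thick_packer's own z axis and vertical below 0.16 rad and angle between the x axis of each of packer, thin_packer, thick_packer and the x axis of packer_stand, either way round below 0.3 rad and x of thin_packer in the frame of packer_stand between -0.022 and 0.022 m and y of thin_packer in the frame of packer_stand between -0.05 and 0.05 m and z of thin_packer in the frame of packer_stand between 0.008 and 0.016 m and x of thick_packer in the frame of packer_stand between -0.022 and 0.022 m and y of thick_packer in the frame of packer_stand between -0.05 and 0.05 m and z of thick_packer in the frame of packer_stand between 0.008 and 0.016 m and y of packer in the frame of thin_packer below -0.015 m and y of packer in the frame of thick_packer above 0.02 m); the robot touches nothing.
It also fails if it takes over 99 s, if anything falls off the work surface, if the arm or the gripper's body presses on something with over 40 N, if the wrist force passes 120 N, or if a joint passes its speed limit or range.

## Working session

There is one attempt and no reset: what is moved stays moved. The work goes in short steps, Python scripts to look and compute and a tool call to move; the robot and the scene stay as the last step left them, time stands still between calls to the robot, and variables do not carry over. Pictures are saved under pics/ and viewed, and the job is handed in when it is done.

Besides the shell and the picture viewer there is one more tool, called as a command line: name --argument value ..., lists and objects as JSON in quotes. servo_tool: Moves the arm, as the interface text tells. Its arguments: {"type":"object","properties":{"deltas":{"type":"string"},"newtons":{"type":"number"}},"required":["deltas"]}

```bash
mkdir -p pics; cat > h.py <<'E'
import numpy as np, cv2
from bench import r, imaging, job
def cloud(c):
    h,w=c["z_map"].shape
    uv=np.stack(np.meshgrid(np.arange(w),np.arange(h)),-1).reshape(-1,1,2).astype(np.float64)
    n=cv2.undistortPoints(uv,c["camera_matrix"],np.array(c["dist"])).reshape(h,w,2)
    z=c["z_map"].astype(float)
    P=np.dstack([n[...,0]*z,n[...,1]*z,z])
    W=(P-np.array(c["t"]))@np.array(c["R"])
    W[z==0]=np.nan
    return W
def save(c,name,s=1.5):
    cv2.imwrite("pics/"+name,cv2.resize(c["color"][...,::-1],None,fx=s,fy=s))
E
python3 - <<'E'
from h import *
for n in ["top","side"]:
    c=imaging.camera(n); save(c,n+"0.png"); np.savez(n+"0.npz",W=cloud(c),color=c["color"])
    print(n,-np.array(c["R"]).T@c["t"],np.array(c["R"])[2])
s=r.read_state(); print(s["time"],s["ee_pos"],s["eef_rot"],s["width"],r.nose_length)
E
```

```text
top [0.21981626 0.00672321 1.1353206 ] [ 0.20287956 -0.01923518 -0.97901476]
side [0.33746606 0.76392239 0.51159122] [ 0.13465218 -0.84285193 -0.52102728]
0.1 [0.149567   0.60646405 0.20355931] [ 1.20581509e-01  9.92703237e-01 -6.15626683e-04 -5.70266320e-05] 0.08684148726044483 0.008
```

View pics/top0.png

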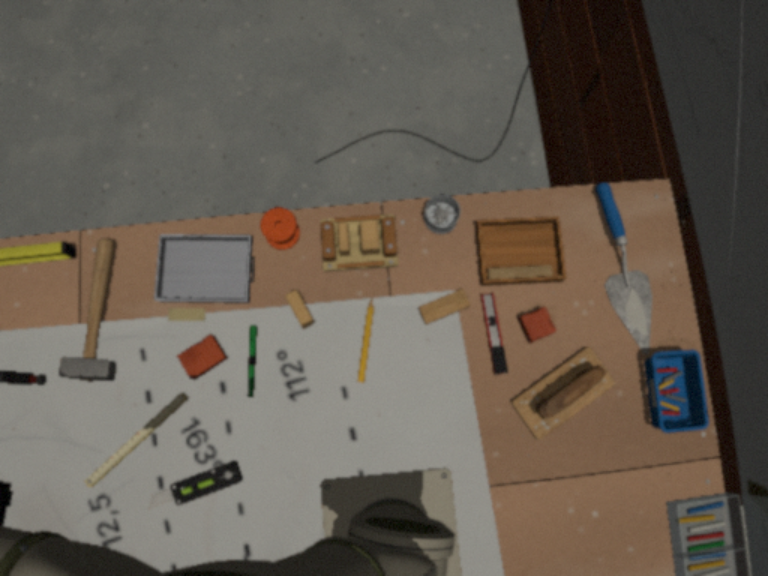

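View pics/side0.png

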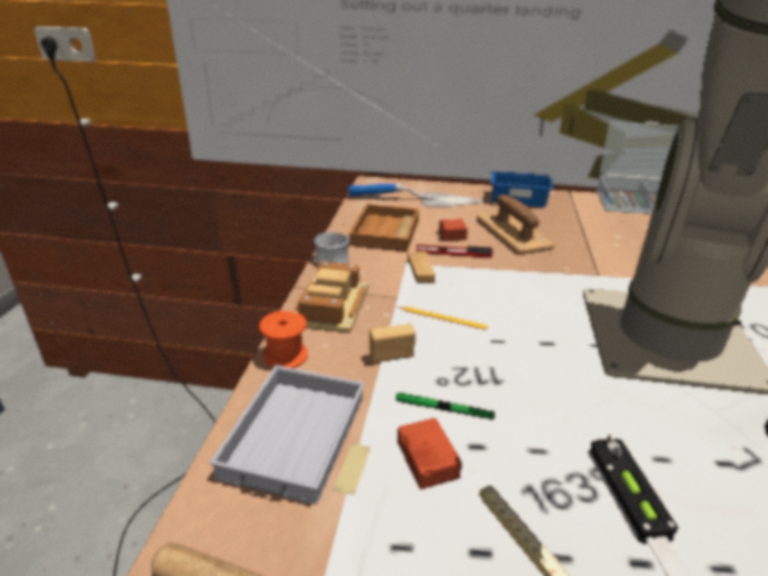

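The top view (768x576) shows bat (202,357), square (537,324), spacer (444,306), packer (300,308), tray (205,268), stand (359,243) with the thin packer on its left, and box (519,250) with the strip on its lower, robot-facing side. Next I measure the poses from the depth.

```bash
python3 - <<'E'
from h import *
d=np.load("top0.npz"); W=d["W"]; W=W
# bench check
print("bench z", np.nanmedian(W[225:235,170:220,2]))
T={"bat":(202,357,32,.02,.04),"square":(537,324,28,.02,.04),"spacer":(444,306,32,.012,.03),"packer":(300,308,28,.04,.06),
"tray":(205,268,62,.018,.04),"stand_blocks":(359,243,48,.026,.042),"stand_packers":(359,238,30,.044,.06),"box":(519,250,58,.022,.04),"boxstrip":(519,272,30,.012,.021)}
for k,(u,v,h,lo,hi) in T.items():
    u,v,h=[int(x/1.5) for x in (u,v,h)]
    P=W[v-h:v+h,u-h:u+h].reshape(-1,3); P=P[(P[:,2]>lo)&(P[:,2]<hi)]
    if len(P)<5: print(k,len(P)); continue
    (c,s,a)=cv2.minAreaRect((P[:,:2]*1000).astype(np.float32))
    print(k,len(P),"c",np.round(c,0),"s",np.round(s,0),"ang",round(a,1),"z",np.round(np.percentile(P[:,2],[10,50,90])*1000),"med",np.round(np.median(P[:,:2],0)*1000))
E
```

```text
bench z 0.0006919367325596928
bat 550 c [350. 309.] s [55. 77.] ang 28.6 z [26. 29. 32.] med [349. 308.]
square 328 c [ 352. -302.] s [50. 52.] ang 16.2 z [25. 29. 32.] med [ 352. -301.]
spacer 414 c [ 402. -137.] s [35. 88.] ang 18.4 z [16. 19. 22.] med [ 401. -136.]
packer 232 c [418. 124.] s [63. 26.] ang 24.8 z [45. 49. 52.] med [417. 123.]
tray 494 c [513. 300.] s [175. 128.] ang 84.1 z [22. 28. 31.] med [533. 320.]
stand_blocks 69 c [530.   8.] s [ 58. 131.] ang 1.7 z [28. 36. 41.] med [512. -10.]
stand_packers 556 c [538.   8.] s [111.  68.] ang 88.7 z [46. 50. 53.] med [538.  -1.]
box 511 c [ 479. -275.] s [185. 153.] ang 88.2 z [25. 29. 32.] med [ 493. -290.]
boxstrip 315 c [ 452. -278.] s [ 66. 122.] ang 13.6 z [15. 17. 19.] med [ 452. -281.]
```

servo_tool --deltas "0.62 -0.93 -0.2 0 0 -0.74 0; 0.62 -0.93 -0.2 0 0 -0.74 0; 0.62 -0.93 -0.2 0 0 -0.74 0; 0.62 -0.93 -0.2 0 0 -0.74 0" --newtons 30

```text
time: 0.6
ee_pos: [0.2495, 0.4565, 0.1717]
eef_rot: [0.323, 0.946, -0.0, -0.0]
ft_force: [0.1, 0.5, 0.2]
width: 0.0868
```

servo_tool --deltas "0.62 -0.93 -0.2 0 0 -0.74 0; 0.62 -0.93 -0.2 0 0 -0.74 0; 0.62 -0.93 -0.2 0 0 -0.74 0; 0.5 -0.8 -0.2 0 0 -0.74 0; 0 0 0 0 0 0 0"

```text
time: 1.23
ee_pos: [0.3444, 0.3116, 0.1396]
eef_rot: [0.512, 0.859, -0.001, 0.0]
ft_force: [-0.9, 0.5, -0.3]
width: 0.0871
```

```bash
cat >> h.py <<'E'
def rect(W,xy,rad,lo,hi):
    P=W.reshape(-1,3); P=P[(P[:,2]>lo)&(P[:,2]<hi)&(np.hypot(P[:,0]-xy[0],P[:,1]-xy[1])<rad)]
    if len(P)<10: return print("few",len(P))
    c,s,a=cv2.minAreaRect((P[:,:2]*1000).astype(np.float32))
    print(len(P),"c",np.round(c,1),"s",np.round(s,1),"ang",round(a,1),"zmed",round(1000*np.median(P[:,2]),1),"med",np.round(1000*np.median(P[:,:2],0),1))
def tcp():
    s=r.read_state(); q=s["eef_rot"]; print("t",round(s["time"],2),"tcp",np.round(s["ee_pos"],4),"jaw",round((2*np.degrees(np.arctan2(q[1],q[0]))-90)%180,1),"F",np.round(s["ft_force"],1),"w",round(s["width"],4),"j",np.round(s["joint_positions"],2))
E
python3 - <<'E'
from h import *
tcp(); c=imaging.camera("wrist"); save(c,"w1.png"); W=cloud(c)
rect(W,(.35,.309),.06,.02,.04)
d=np.load("top0.npz")["W"]
for u,v in [(280,228),(440,213)]:
    u=int(u/1.5);v=int(v/1.5);P=d[v-14:v+14,u-14:u+14].reshape(-1,3);print(np.nanmax(P[:,2]),np.nanmedian(P,0))
E
```

```text
t 1.23 tcp [0.3444 0.3116 0.1396] jaw 28.5 F [-0.9  0.5 -0.3] w 0.0871 j [-1.04  0.02  0.21  1.96 -0.    1.16 -0.33]
3737 c [348.2 311.4] s [52.  74.2] ang 28.3 zmed 29.2 med [347.1 313.8]
0.06614773311733513 [0.56914461 0.15238559 0.05665707]
0.048564192068152816 [ 0.5823512  -0.15254889  0.00389939]
```

View pics/w1.png

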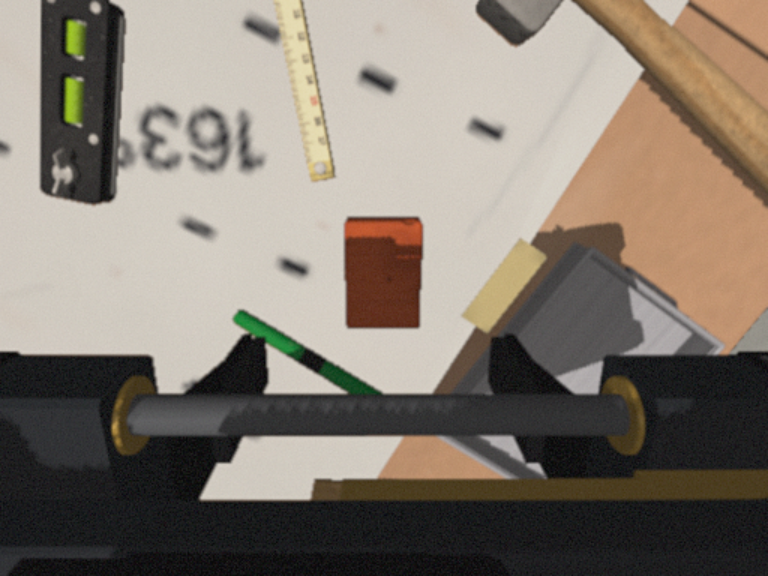

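The wrist view shows the bat alone, squared to the jaws at (383,272), measuring 52x74 mm with its top at 29 mm, which agrees with the given sizes. I go down and grip.

servo_tool --deltas "0.1 0 -0.8 0 0 0 0; 0 0 -0.8 0 0 0 0; 0 0 -0.8 0 0 0 0; 0 0 -0.5 0 0 0 0; 0 0 -0.28 0 0 0 0" --newtons 30

```text
time: 1.9
ee_pos: [0.3462, 0.3151, 0.0121]
eef_rot: [0.508, 0.861, -0.001, -0.0]
ft_force: [0.4, 0.4, -0.4]
width: 0.0872
```

servo_tool --deltas "0 0 0 0 0 0 1; 0 0 0 0 0 0 1; 0 0 0 0 0 0 1; 0 0 0 0 0 0 1; 0 0 0 0 0 0 1"

```text
time: 2.52
ee_pos: [0.3473, 0.3145, 0.0133]
eef_rot: [0.509, 0.861, 0.0, 0.0]
ft_force: [-0.5, 0.2, -0.6]
width: 0.0453
```

servo_tool --deltas "0 0 0.8 0 0 0 1; 0 0 0.8 0 0 0 1; 0 0 0.8 0 0 0 1; 0 0 0.4 0 0 0 1; 0 0 0 0 0 0 1"

```text
time: 3.15
ee_pos: [0.3476, 0.3149, 0.1255]
eef_rot: [0.509, 0.861, 0.001, 0.0]
ft_force: [0.3, 0.1, -0.7]
width: 0.0017
```

```bash
python3 - <<'E'
from h import *
tcp(); c=imaging.camera("wrist"); save(c,"w2.png"); W=cloud(c)
rect(W,(.35,.309),.07,.02,.04)
E
```

```text
t 3.15 tcp [0.3476 0.3149 0.1255] jaw 28.8 F [ 0.3  0.1 -0.7] w 0.0017 j [-1.04  0.04  0.21  1.97 -0.01  1.12 -0.32]
3995 c [348.2 311.3] s [52.  74.5] ang 28.3 zmed 29.2 med [346.7 314.5]
```

View pics/w2.png

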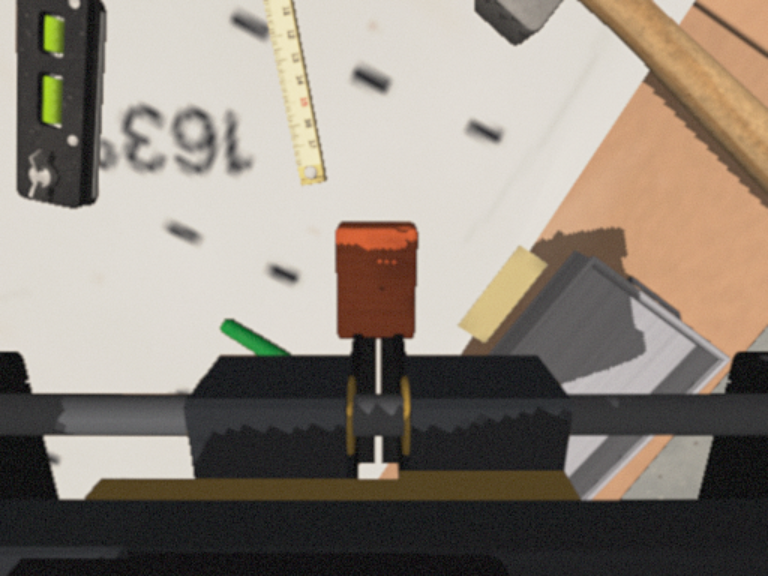

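```bash
python3 - <<'E'
from h import *
c=imaging.camera("wrist"); W=cloud(c); print("cam",-np.array(c["R"]).T@c["t"]); print(np.array(c["R"]).round(2))
for u,v in [(365,345),(395,345),(365,360),(365,375),(365,420),(395,420),(300,400)]: print(u,v,W[int(v/1.5),int(u/1.5)].round(4), c["z_map"][int(v/1.5),int(u/1.5)])
for n in ["top","side"]:
    c=imaging.camera(n); save(c,n+"2.png"); np.savez(n+"2.npz",W=cloud(c))
E
```

```text
cam [0.30908014 0.38463317 0.30434794]
[[ 0.88  0.48 -0.  ]
 [ 0.46 -0.84  0.29]
 [ 0.14 -0.25 -0.96]]
365 345 [0.3381 0.3213 0.151 ] 0.16686589
395 345 [0.3473 0.3274 0.153 ] 0.16467072
365 360 [0.3388 0.3208 0.1619] 0.15669768
365 375 [0.3387 0.3218 0.1743] 0.14454368
365 420 [0.3306 0.3401 0.2295] 0.08594942
395 420 [0.3354 0.3432 0.2301] 0.085245304
300 400 [0.3174 0.341  0.234 ] 0.07960357
```

View pics/side2.png

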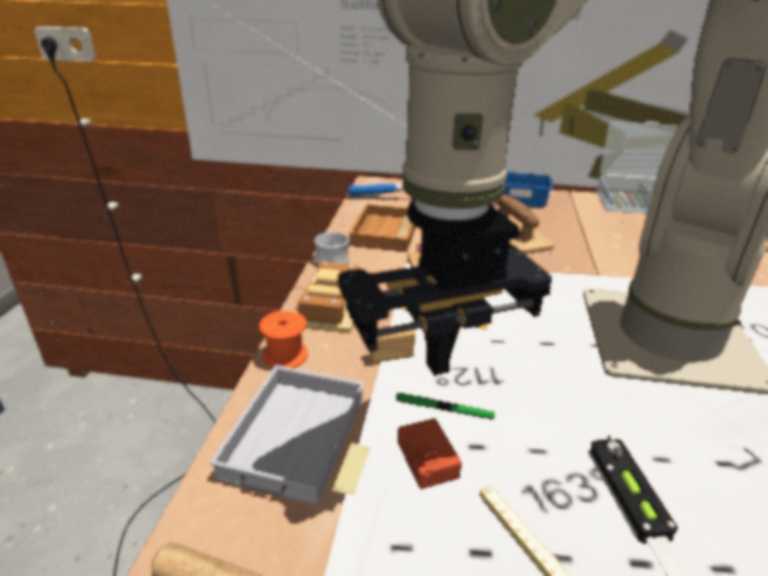

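View pics/top2.png

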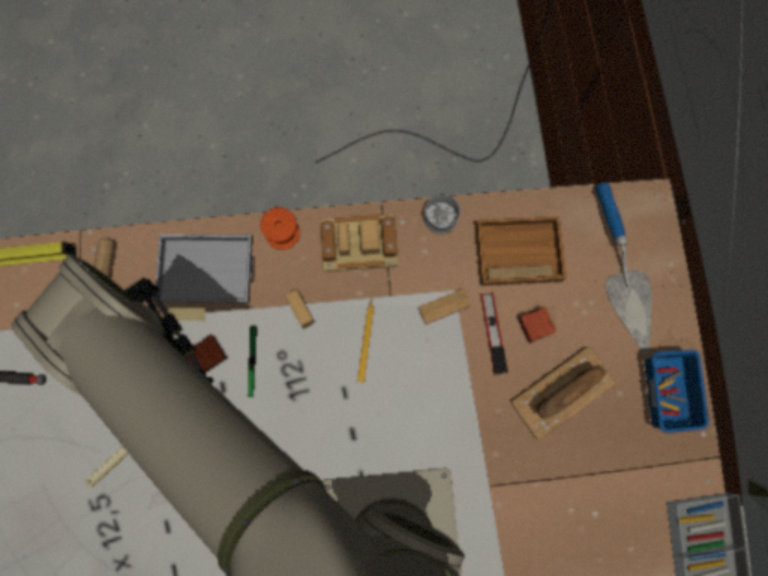

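```bash
python3 - <<'E'
from h import *
s=r.read_state(); p=np.array(s["ee_pos"])
for n in ["wrist","side","top"]:
    c=imaging.camera(n); R=np.array(c["R"]); t=np.array(c["t"])
    for dz in (-.008,0,.011,.03,.05):
        uv=cv2.projectPoints((p+[0,0,dz])[None],cv2.Rodrigues(R)[0],t,c["camera_matrix"],np.array(c["dist"]))[0].ravel()*1.5
        print(n,dz,uv.round(0), (R@(p+[0,0,dz])+t)[2].round(3))
    W=cloud(c).reshape(-1,3); m=(np.hypot(W[:,0]-p[0],W[:,1]-p[1])<.05)&(W[:,2]>.06)&(W[:,2]<.4); 
    if m.any(): P=W[m]; P=P[np.argsort(P[:,2])][:300]; print("lowest",P[[0,5,20,100,-1]].round(3))
E
```

```text
wrist -0.008 [377. 334.] 0.203
wrist 0 [377. 342.] 0.195
wrist 0.011 [377. 353.] 0.185
wrist 0.03 [377. 375.] 0.167
wrist 0.05 [376. 405.] 0.147
lowest [[0.338 0.32  0.14 ]
 [0.343 0.323 0.141]
 [0.335 0.321 0.142]
 [0.347 0.328 0.145]
 [0.345 0.325 0.153]]
side -0.008 [435. 388.] 0.587
side 0 [435. 382.] 0.583
side 0.011 [436. 374.] 0.577
side 0.03 [437. 360.] 0.567
side 0.05 [438. 344.] 0.557
lowest [[0.346 0.323 0.144]
 [0.344 0.324 0.145]
 [0.349 0.327 0.147]
 [0.346 0.326 0.155]
 [0.335 0.321 0.178]]
top -0.008 [183. 353.] 1.018
top 0 [181. 352.] 1.01
top 0.011 [179. 351.] 0.999
top 0.03 [176. 350.] 0.981
top 0.05 [172. 349.] 0.961
lowest [[0.347 0.269 0.216]
 [0.377 0.286 0.218]
 [0.388 0.293 0.224]
 [0.345 0.268 0.234]
 [0.354 0.276 0.313]]
```

The bat has not moved (still at 348,311) and the fingers closed over it without contact. The wrist and side depth both place the fingertips at z≈0.141–0.145. The reported pose implies 0.1175, so the tool stands about 25 mm higher than its reading suggests. The xy position agrees. I'll reopen, go lower by that amount in steps, and check with the camera.

servo_tool --deltas "0 -0.09 -0.5 0 0 0 0.2; 0 0 -0.5 0 0 0 0.2; 0 0 -0.5 0 0 0 0.2; 0 0 -0.4 0 0 0 0.2; 0 0 0 0 0 0 0.2"

```text
time: 4.12
ee_pos: [0.3467, 0.3102, 0.048]
eef_rot: [0.509, 0.861, -0.001, -0.0]
ft_force: [-0.9, 0.5, 0.0]
width: 0.0425
```

servo_tool --deltas "0 0 0 0 0 0 0.2; 0 0 0 0 0 0 0.2; 0 0 0 0 0 0 0.2; 0 0 0 0 0 0 0.2"

```text
time: 4.62
ee_pos: [0.3474, 0.311, 0.0493]
eef_rot: [0.509, 0.861, 0.0, 0.0]
ft_force: [-0.0, 0.4, -0.6]
width: 0.0689
```

```bash
python3 - <<'E'
from h import *
tcp(); c=imaging.camera("side"); save(c,"s3.png"); W=cloud(c).reshape(-1,3)
p=np.array(r.read_state()["ee_pos"]); m=(np.hypot(W[:,0]-p[0],W[:,1]-p[1])<.075)&(W[:,2]>.038)
P=W[m]; P=P[np.argsort(P[:,2])]; print(P[[0,5,20,60,100,200]].round(3))
c=imaging.camera("wrist"); save(c,"w3.png"); 
E
```

```text
t 4.62 tcp [0.3474 0.311  0.0493] jaw 28.8 F [-0.   0.4 -0.6] w 0.0689 j [-1.03  0.14  0.22  2.05 -0.04  0.95 -0.29]
[[0.312 0.302 0.068]
 [0.375 0.338 0.07 ]
 [0.378 0.34  0.072]
 [0.311 0.302 0.076]
 [0.312 0.302 0.08 ]
 [0.382 0.34  0.091]]
```

View pics/s3.png

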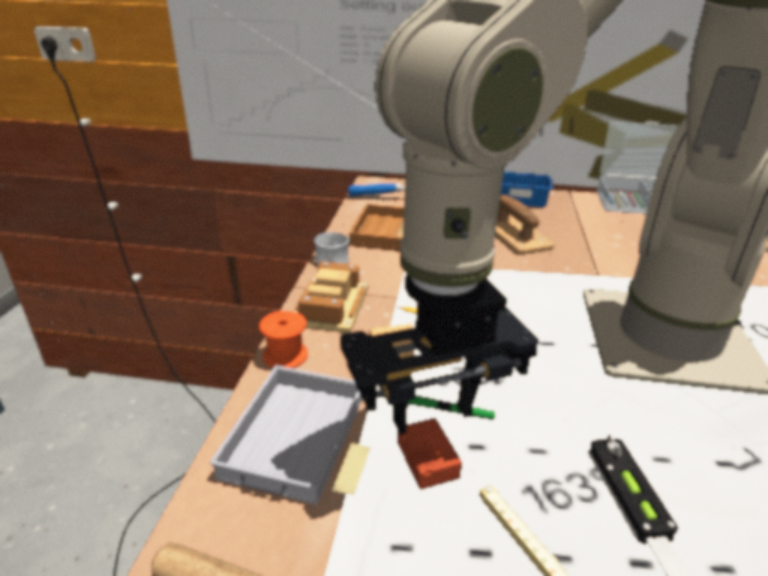

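View pics/w3.png

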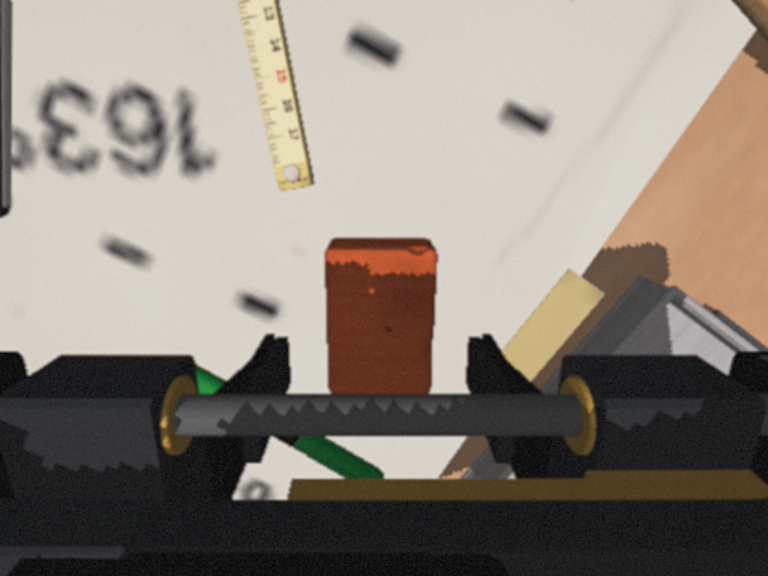

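The tips are at 0.068–0.070 for a reading of 0.0493, so tip = reading + 19 mm. The bat sits centred between the fingers at (380,315) in the wrist view. I lower until the tips are about 6 mm up.

servo_tool --deltas "0 0 -0.4 0 0 0 0.2; 0 0 -0.4 0 0 0 0.2; 0 0 -0.4 0 0 0 0.2; 0 0 -0.35 0 0 0 0.2; 0 0 0 0 0 0 0.2"

```text
time: 5.35
ee_pos: [0.3466, 0.3101, -0.0143]
eef_rot: [0.509, 0.861, -0.001, -0.0]
ft_force: [0.9, -1.0, 0.2]
width: 0.0698
```

servo_tool --deltas "0 0 0 0 0 0 1; 0 0 0 0 0 0 1; 0 0 0 0 0 0 1; 0 0 0 0 0 0 1"

```text
time: 5.85
ee_pos: [0.3476, 0.3112, -0.0124]
eef_rot: [0.509, 0.861, 0.001, 0.0]
ft_force: [-0.3, -0.8, 4.8]
width: 0.0518
```

servo_tool --deltas "0 0 0.2 0 0 0 1; 0 0 0.6 0 0 0 1; 0 0 0.8 0 0 0 1; 0 0 0.8 0 0 0 1; 0 0 0 0 0 0 1"

```text
time: 6.48
ee_pos: [0.3482, 0.3119, 0.0854]
eef_rot: [0.509, 0.861, 0.002, 0.0]
ft_force: [-0.3, 0.2, -2.4]
width: 0.0518
```

```bash
python3 - <<'E'
from h import *
d=np.load("top0.npz"); W=d["W"]; C=d["color"]
hsv=cv2.cvtColor(C,cv2.COLOR_RGB2HSV)
def go(name,u0,v0,u1,v1,f,lo,hi,er=1):
    sl=(slice(int(v0/1.5),int(v1/1.5)),slice(int(u0/1.5),int(u1/1.5)))
    m=(f(hsv[sl])&(W[sl][...,2]>lo)&(W[sl][...,2]<hi)).astype(np.uint8)
    m=cv2.morphologyEx(m,cv2.MORPH_OPEN,np.ones((3,3)))
    n,l,st,_=cv2.connectedComponentsWithStats(m); 
    for i in range(1,n):
        if st[i,4]<40: continue
        P=W[sl][l==i]; c,s,a=cv2.minAreaRect((P[:,:2]*1000).astype(np.float32)); print(name,st[i,4],np.round(c,1),np.round(s,1),round(a,1),"z",np.median(P[:,2]).round(4))
go("tray all",140,220,268,320,lambda h:h[...,1]<70,-.01,.045)
go("trayfloor",140,220,268,320,lambda h:h[...,1]<70,-.01,.012)
go("standbase",310,205,410,280,lambda h:h[...,1]>-1,.006,.07)
go("standtop",310,205,410,280,lambda h:h[...,1]>-1,.040,.07)
go("box",465,205,575,290,lambda h:h[...,1]>-1,.010,.045)
go("boxtop",465,205,575,290,lambda h:h[...,1]>-1,.022,.045)
E
```

```text
tray all 2910 [517.3 303.3] [190. 137.] 84.1 z 0.0034
tray all 279 [426.7 247.8] [114.5  20.9] 85.4 z 0.0003
trayfloor 2192 [515.4 302.1] [160.2 114. ] 83.9 z 0.0026
trayfloor 279 [426.7 247.8] [114.5  20.9] 85.4 z 0.0003
standbase 1724 [537.5   6.9] [139.8 100.1] 88.7 z 0.0308
standtop 212 [537.2 -48.8] [24.1 66.9] 89.0 z 0.0471
standtop 217 [539.6  63.2] [23.8 70.8] 89.8 z 0.0473
standtop 143 [539.4  34.4] [19.9 52.4] 89.2 z 0.0507
standtop 240 [537.2 -13.4] [33.8 52.4] 89.0 z 0.0512
box 1010 [ 493.9 -289.2] [157.  122.5] 87.7 z 0.022
boxtop 42 [ 552.1 -247.9] [37.9  7. ] 85.9 z 0.0289
```

servo_tool --deltas "0.86 0.14 0 0 0 -0.87 1; 0.86 0.14 0 0 0 -0.87 1; 0.86 0.14 0 0 0 -0.87 1; 0.86 0.14 0 0 0 -0.87 1; 0.86 0.14 0 0 0 -0.87 1"

```text
time: 7.1
ee_pos: [0.5196, 0.3384, 0.0815]
eef_rot: [0.745, 0.668, -0.001, 0.0]
ft_force: [-0.1, 0.4, -1.8]
width: 0.0519
```

servo_tool --deltas "0 0 -0.4 0 0 0 1; 0 0 0 0 0 0 1"

```text
time: 7.35
ee_pos: [0.5173, 0.3377, 0.0643]
eef_rot: [0.743, 0.669, -0.003, -0.0]
ft_force: [0.3, 0.2, -1.8]
width: 0.0516
```

```bash
python3 - <<'E'
from h import *
tcp(); c=imaging.camera("wrist"); save(c,"w4.png")
c=imaging.camera("side"); save(c,"s4.png"); W=cloud(c).reshape(-1,3)
p=np.array(r.read_state()["ee_pos"]); m=(np.hypot(W[:,0]-p[0],W[:,1]-p[1])<.06)&(W[:,2]>.038)
P=W[m]; P=P[np.argsort(P[:,2])]; print(P[[0,5,20,60,100,200]].round(3))
E
```

```text
t 7.35 tcp [0.5173 0.3377 0.0643] jaw 174.0 F [ 0.3  0.2 -1.8] w 0.0516 j [-0.93  0.44  0.35  1.65 -0.17  1.08 -0.63]
[[0.527 0.372 0.079]
 [0.518 0.374 0.081]
 [0.531 0.374 0.083]
 [0.487 0.353 0.085]
 [0.493 0.352 0.087]
 [0.543 0.372 0.091]]
```

View pics/w4.png

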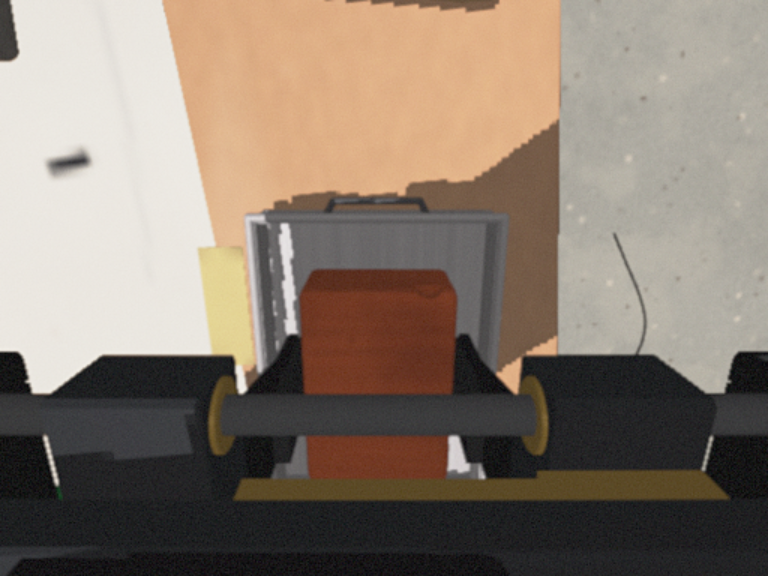

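View pics/s4.png

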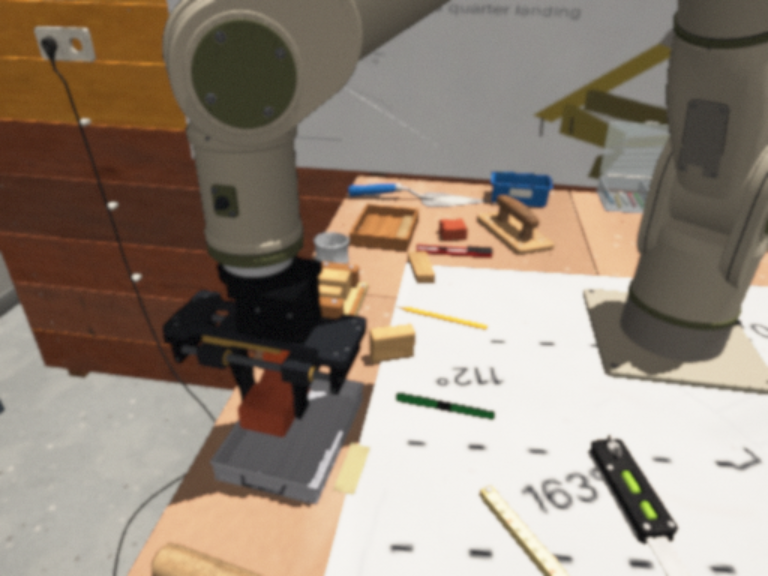

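The bat is held square and sits between the side walls (wrist: brick columns 302–455, walls 262–500). I lower it to the floor.

servo_tool --deltas "0 0 -0.6 0 0 0 1; 0 0 -0.5 0 0 0 1; 0 0 -0.4 0 0 0 1; 0 0 -0.25 0 0 0 1; 0 0 -0.05 0 0 0 1"

```text
time: 8.07
ee_pos: [0.519, 0.3386, -0.0055]
eef_rot: [0.743, 0.669, -0.0, 0.0]
ft_force: [-1.3, 0.0, -1.4]
width: 0.0517
```

servo_tool --deltas "0 0 -0.06 0 0 0 1; 0 0 -0.06 0 0 0 1; 0 0 0 0 0 0 1"

```text
time: 8.45
ee_pos: [0.5196, 0.3391, -0.0093]
eef_rot: [0.743, 0.669, 0.001, 0.0]
ft_force: [-0.9, 0.6, -1.6]
width: 0.0518
```

servo_tool --deltas "0 0 -0.05 0 0 0 1; 0 0 0 0 0 0 0.22; 0 0 0 0 0 0 0.22; 0 0 0 0 0 0 0.22"

```text
time: 8.95
ee_pos: [0.5192, 0.3388, -0.0118]
eef_rot: [0.743, 0.669, 0.0, 0.0]
ft_force: [0.3, 0.2, -0.2]
width: 0.0664
```

servo_tool --deltas "0 0 0.7 0 0 0 0.22; 0 0 1 0 0 0 0.22; 0 0 1 0 0 0 0.22; 0 0 0.3 0 0 0 0.22; 0 0 0 0 0 0 0.22"

```text
time: 9.57
ee_pos: [0.5194, 0.339, 0.1085]
eef_rot: [0.743, 0.669, 0.0, -0.0]
ft_force: [0.6, -0.1, -0.7]
width: 0.0679
```

```bash
python3 - <<'E'
from h import *
tcp(); c=imaging.camera("wrist"); save(c,"w5.png"); W=cloud(c)
rect(W,(.52,.34),.075,.02,.06)
rect(W,(.418,.124),.05,.04,.06)
E
```

```text
t 9.57 tcp [0.5194 0.339  0.1085] jaw 174.0 F [ 0.6 -0.1 -0.7] w 0.0679 j [-0.94  0.4   0.36  1.61 -0.15  1.16 -0.64]
6756 c [516.2 338.8] s [ 99.1 126.6] ang 83.9 zmed 31.8 med [520.  348.3]
few 0
```

View pics/w5.png

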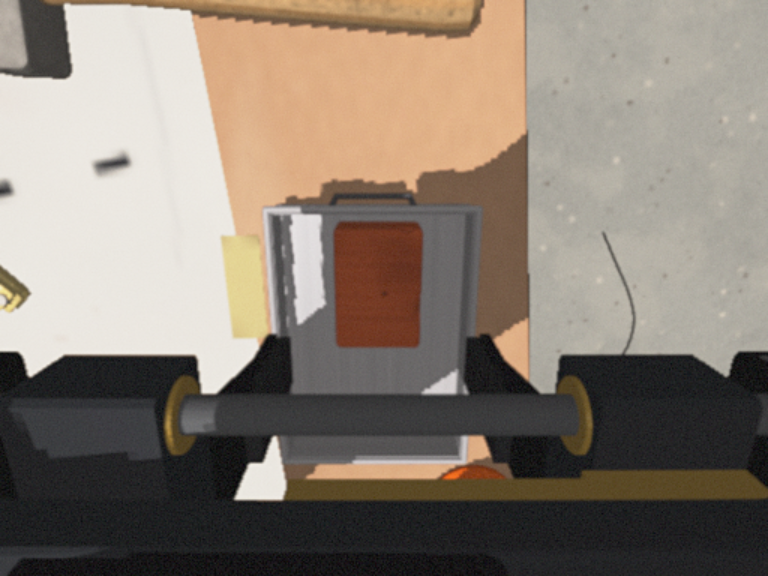

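The bat lies flat in the tray (wrist (378,285), top at 32 mm) near the +y end. Next is the packer.

servo_tool --deltas "-0.42 -0.9 0 0 0 0.64 0; -0.42 -0.9 0 0 0 0.64 0; -0.42 -0.9 0 0 0 0.64 0; -0.42 -0.9 0 0 0 0.64 0; -0.42 -0.9 0 0 0 0.64 0"

```text
time: 10.25
ee_pos: [0.4337, 0.1573, 0.1067]
eef_rot: [0.575, 0.818, -0.001, -0.0]
ft_force: [0.1, -0.0, 0.2]
width: 0.0866
```

servo_tool --deltas "-0.42 -0.9 0 0 0 0.64 0; 0 0 0 0 0 0 0; 0 0 0 0 0 0 0"

```text
time: 10.62
ee_pos: [0.4182, 0.1232, 0.1076]
eef_rot: [0.54, 0.842, -0.0, -0.0]
ft_force: [0.1, -0.4, -0.0]
width: 0.0872
```

```bash
python3 - <<'E'
from h import *
tcp(); c=imaging.camera("wrist"); save(c,"w6.png"); W=cloud(c)
rect(W,(.418,.124),.05,.04,.06)
E
```

```text
t 10.62 tcp [0.4182 0.1232 0.1076] jaw 24.7 F [ 0.1 -0.4 -0. ] w 0.0872 j [-0.79 -0.02  0.4   2.07  0.01  1.09  0.04]
2312 c [417.9 127.2] s [62.2 25.4] ang 24.5 zmed 49.1 med [417.3 128.4]
```

View pics/w6.png

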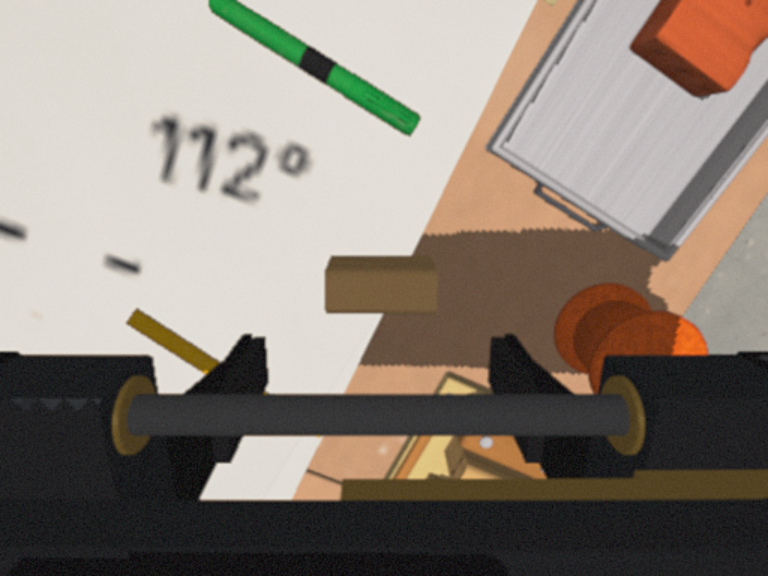

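The packer is at (382,290) in the wrist view: 62x25 mm, top at 49 mm, at (418,127). I lower the tips to about 18 mm and grip.

servo_tool --deltas "0 0.07 -0.7 0 0 0 0; 0 0 -0.8 0 0 0 0; 0 0 -0.7 0 0 0 0; 0 0 -0.5 0 0 0 0; 0 0 0 0 0 0 0" --newtons 40

```text
time: 11.3
ee_pos: [0.4174, 0.1257, -0.0012]
eef_rot: [0.539, 0.842, -0.002, -0.001]
ft_force: [0.3, 0.1, -0.0]
width: 0.0873
```

servo_tool --deltas "0 0 0 0 0 0 1; 0 0 0 0 0 0 1; 0 0 0 0 0 0 1; 0 0 0 0 0 0 1; 0 0 0 0 0 0 1"

```text
time: 11.92
ee_pos: [0.4188, 0.1259, 0.0008]
eef_rot: [0.539, 0.842, 0.0, 0.0]
ft_force: [-2.4, -0.3, 6.3]
width: 0.0618
```

servo_tool --deltas "0 0 0.3 0 0 0 1; 0 0 0.8 0 0 0 1; 0 0 0.8 0 0 0 1; 0 0 0.8 0 0 0 1; 0 0 0 0 0 0 1"

```text
time: 12.55
ee_pos: [0.4199, 0.1262, 0.1109]
eef_rot: [0.54, 0.842, 0.002, 0.001]
ft_force: [-0.5, -1.0, -1.2]
width: 0.0614
```

servo_tool --deltas "0.74 -0.69 0 0 0 -0.81 1; 0.74 -0.69 0 0 0 -0.81 1; 0.74 -0.69 0 0 0 -0.81 1; 0.74 -0.69 0 0 0 -0.81 1; 0 0 0 0 0 0 1"

```text
time: 13.18
ee_pos: [0.5376, 0.0122, 0.1075]
eef_rot: [0.716, 0.698, -0.001, 0.001]
ft_force: [0.3, 0.2, -1.0]
width: 0.0615
```

servo_tool --deltas "0 0 0 0 0 0 1"

```text
time: 13.3
ee_pos: [0.536, 0.0155, 0.1075]
eef_rot: [0.714, 0.7, -0.001, -0.0]
ft_force: [0.0, 0.2, 0.1]
width: 0.062
```

```bash
python3 - <<'E'
from h import *
tcp(); c=imaging.camera("wrist"); save(c,"w7.png"); W=cloud(c); np.savez("w7.npz",W=W)
print("held");rect(W,(.538,.016),.05,.145,.175)
for n,xy in [("thin",(.539,.034)),("thick",(.537,-.0134))]: print(n);rect(W,xy,.031,.0495,.058)
for n in ["top","side"]:
    c=imaging.camera(n); save(c,n+"7.png")
    W=cloud(c);print(n);rect(W,(.538,.016),.04,.1,.175)
E
```

```text
t 13.3 tcp [0.536  0.0155 0.1075] jaw 178.8 F [0.  0.2 0.1] w 0.062 j [-0.62  0.23  0.57  1.84 -0.14  1.11 -0.01]
held
5329 c [535.9  17.7] s [25.2 88.5] ang 88.4 zmed 155.7 med [536.4  26.3]
thin
1388 c [539.4  25.6] s [42.9 51.9] ang 88.2 zmed 51.2 med [539.7  37.7]
thick
106 c [537.6   5.2] s [ 2.  50.2] ang 88.9 zmed 50.1 med [538.    4.9]
top
few 0
side
736 c [538.4  20. ] s [76.4 26.9] ang 1.6 zmed 142.6 med [537.9  28.6]
```

View pics/w7.png

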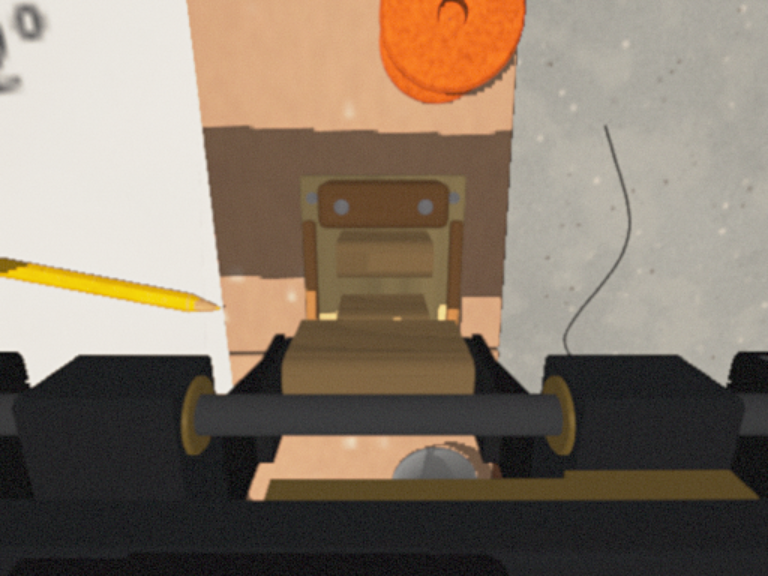

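View pics/side7.png

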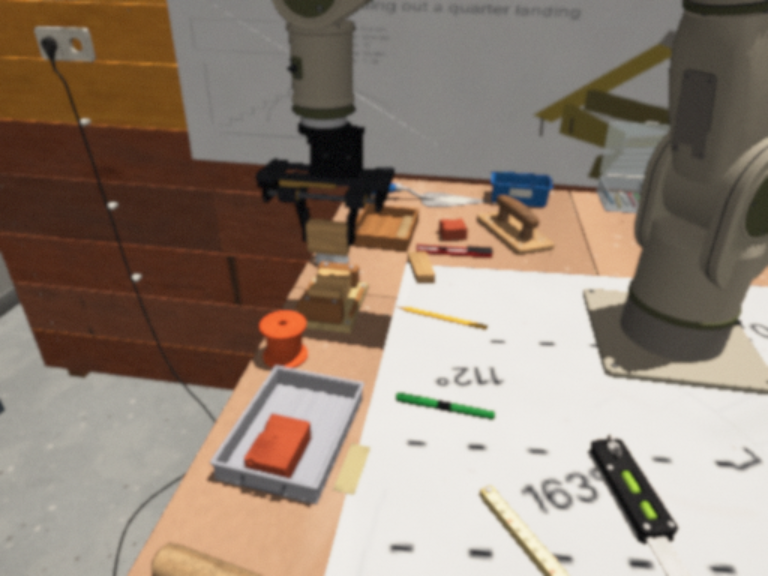

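```bash
python3 - <<'E'
from h import *
W=np.load("w7.npz")["W"].reshape(-1,3); W=W[np.isfinite(W[:,0])]
m=abs(W[:,0]-.538)<.015
for lo,hi in [(.06,.1),(.1,.115),(.115,.125),(.125,.135),(.135,.145),(.145,.15),(.15,.155),(.155,.16),(.16,.165)]:
    P=W[m&(W[:,2]>lo)&(W[:,2]<=hi)&(W[:,1]>-.05)&(W[:,1]<.08)]
    if len(P): print("held z",lo,hi,len(P),np.percentile(P[:,1],[1,50,99]).round(4))
P=W[m&(W[:,1]>-.05)&(W[:,1]<.09)&(W[:,2]<.06)]
for y in np.arange(-.002,.084,.003):
    Q=P[(P[:,1]>=y)&(P[:,1]<y+.003)]
    if len(Q): print(round(y,3),len(Q),np.percentile(Q[:,2],[5,50,95]).round(4))
E
```

```text
held z 0.115 0.125 286 [0.0286 0.0294 0.0301]
held z 0.125 0.135 359 [0.0287 0.0295 0.0302]
held z 0.135 0.145 436 [0.0287 0.0295 0.0302]
held z 0.145 0.15 257 [0.0287 0.0294 0.0302]
held z 0.15 0.155 552 [0.0209 0.0287 0.03  ]
held z 0.155 0.16 950 [0.0191 0.0237 0.0286]
0.001 2 [0.0498 0.0498 0.0498]
0.004 595 [0.0126 0.0357 0.0501]
0.007 95 [0.0104 0.0113 0.0129]
0.01 97 [0.0103 0.0113 0.0125]
0.013 89 [0.0101 0.0113 0.0123]
0.016 41 [0.0105 0.0115 0.0127]
0.028 110 [0.049  0.0503 0.0516]
0.031 125 [0.0502 0.0513 0.0522]
0.034 130 [0.0505 0.0514 0.0526]
0.037 141 [0.0505 0.0513 0.0525]
0.04 136 [0.0503 0.0515 0.0523]
0.043 160 [0.0494 0.0509 0.0521]
0.046 406 [0.011  0.0343 0.0496]
0.052 19 [0.0447 0.0459 0.0468]
0.055 125 [0.0454 0.0467 0.0479]
0.058 143 [0.0462 0.0475 0.0484]
0.061 140 [0.0463 0.0474 0.0483]
0.064 148 [0.0463 0.0474 0.0486]
0.067 146 [0.0464 0.0473 0.0483]
0.07 153 [0.0463 0.0474 0.0484]
0.073 153 [0.0454 0.0471 0.0481]
0.076 245 [0.0107 0.0373 0.0466]
0.079 135 [-0.0015  0.001   0.0112]
0.082 100 [-0.0018 -0.0007  0.0004]
```

Held packer: +y face at y=29.7 mm (vertical), so its centre is at 16.7. The gap runs from 6.5 to 28, centre 17.2. It is lined up in y, and x needs about +2 mm. I lower it into the gap.

servo_tool --deltas "0.06 0.01 -0.4 0 0 0 1; 0 0 -0.5 0 0 0 1; 0 0 -0.3 0 0 0 1; 0 0 0 0 0 0 1" --newtons 50

```text
time: 13.95
ee_pos: [0.5384, 0.0157, 0.0591]
eef_rot: [0.714, 0.7, -0.001, -0.0]
ft_force: [0.6, -0.2, -0.6]
width: 0.0616
```

servo_tool --deltas "0 0 -0.15 0 0 0 1; 0 0 -0.15 0 0 0 1; 0 0 -0.1 0 0 0 1; 0 0 0 0 0 0 1"

```text
time: 14.45
ee_pos: [0.5392, 0.0158, 0.0441]
eef_rot: [0.714, 0.7, -0.0, -0.0]
ft_force: [0.8, -0.4, -1.1]
width: 0.0615
```

```bash
python3 - <<'E'
from h import *
tcp(); c=imaging.camera("wrist"); save(c,"w8.png"); W=cloud(c).reshape(-1,3)
m=abs(W[:,0]-.538)<.015
for lo,hi in [(.058,.07),(.07,.08),(.08,.09),(.09,.11)]:
    P=W[m&(W[:,2]>lo)&(W[:,2]<=hi)&(W[:,1]>-.05)&(W[:,1]<.08)]
    if len(P): print("held z",lo,hi,len(P),np.percentile(P[:,1],[1,50,99]).round(4))
P=W[m&(W[:,2]>.049)&(W[:,2]<.055)]; print("thin",np.percentile(P[:,1],[1,99]),np.median(P[:,2]))
E
```

```text
t 14.45 tcp [0.5392 0.0158 0.0441] jaw 178.8 F [ 0.8 -0.4 -1.1] w 0.0615 j [-0.59  0.33  0.55  1.89 -0.2   0.98  0.03]
held z 0.058 0.07 425 [0.0291 0.0298 0.0304]
held z 0.07 0.08 427 [0.0289 0.0298 0.0305]
held z 0.08 0.09 591 [0.0283 0.0297 0.0306]
held z 0.09 0.11 1233 [0.0195 0.025  0.0297]
thin [0.02884496 0.04760204] 0.05132109657703901
```

View pics/w8.png

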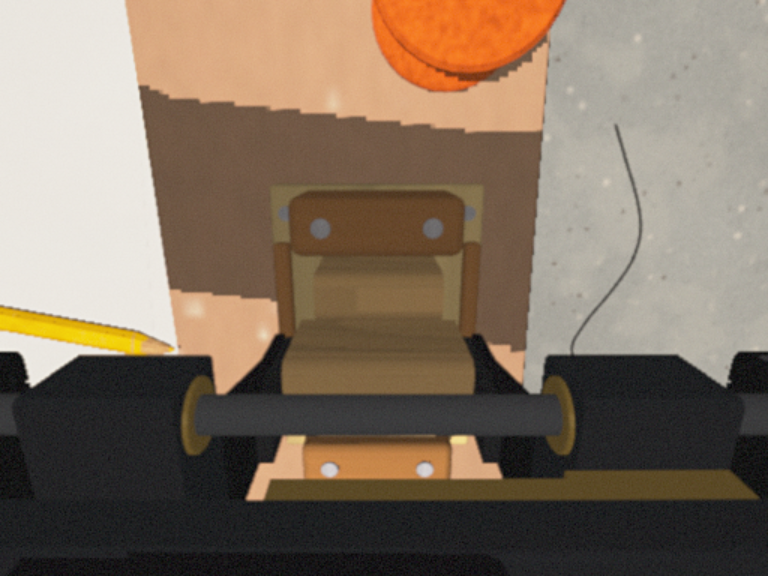

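The foot has entered the gap (wrist: packer (378,355) just below the thin packer (378,290)) with no force. I press on in small steps.

servo_tool --deltas "0 0 -0.12 0 0 0 1; 0 0 -0.12 0 0 0 1; 0 0 -0.12 0 0 0 1; 0 0 0 0 0 0 1"

```text
time: 15.0
ee_pos: [0.5388, 0.0152, 0.0293]
eef_rot: [0.715, 0.699, -0.001, -0.0]
ft_force: [0.0, 0.3, -1.1]
width: 0.0616
```

servo_tool --deltas "0 0 -0.12 0 0 0 1; 0 0 -0.12 0 0 0 1; 0 0 0 0 0 0 1"

```text
time: 15.38
ee_pos: [0.5388, 0.0155, 0.0197]
eef_rot: [0.715, 0.7, -0.0, -0.0]
ft_force: [0.4, -0.9, -1.4]
width: 0.062
```

servo_tool --deltas "0 0 -0.1 0 0 0 1; 0 0 -0.1 0 0 0 1; 0 0 0 0 0 0 1"

```text
time: 15.75
ee_pos: [0.5394, 0.0156, 0.0128]
eef_rot: [0.715, 0.7, 0.0, -0.0]
ft_force: [-4.6, -0.2, 9.4]
width: 0.062
```

```bash
python3 - <<'E'
from h import *
tcp(); c=imaging.camera("wrist"); save(c,"w9.png"); W=cloud(c).reshape(-1,3)
m=abs(W[:,0]-.538)<.015
P=W[m&(W[:,2]>.045)&(W[:,2]<.1)&(W[:,1]>-.03)&(W[:,1]<.085)]
for y in np.arange(-.002,.084,.003):
    Q=P[(P[:,1]>=y)&(P[:,1]<y+.003)]
    if len(Q): print(round(y,3),len(Q),np.percentile(Q[:,2],[5,50,95]).round(4))
E
```

```text
t 15.75 tcp [0.5394 0.0156 0.0128] jaw 178.8 F [-4.6 -0.2  9.4] w 0.062 j [-0.57  0.37  0.54  1.91 -0.24  0.92  0.06]
0.016 2 [0.0603 0.0605 0.0606]
0.019 287 [0.0604 0.0613 0.0623]
0.022 342 [0.0605 0.0613 0.0622]
0.025 433 [0.0591 0.0608 0.0621]
0.028 868 [0.0484 0.0556 0.0602]
0.031 241 [0.0498 0.0508 0.0518]
0.034 320 [0.0505 0.0514 0.0523]
0.037 327 [0.0504 0.0514 0.0524]
0.04 342 [0.0505 0.0514 0.0523]
0.043 354 [0.0502 0.0513 0.0524]
0.046 431 [0.0482 0.0502 0.0517]
0.049 209 [0.0452 0.0474 0.0495]
0.052 22 [0.0451 0.0455 0.0461]
0.055 286 [0.0456 0.0467 0.0478]
0.058 362 [0.0464 0.0475 0.0486]
0.061 363 [0.0464 0.0474 0.0483]
0.064 372 [0.0464 0.0474 0.0483]
0.067 373 [0.0464 0.0473 0.0483]
0.07 383 [0.0465 0.0473 0.0484]
0.073 411 [0.0459 0.047  0.0482]
0.076 188 [0.0452 0.0461 0.0473]
```

View pics/w9.png

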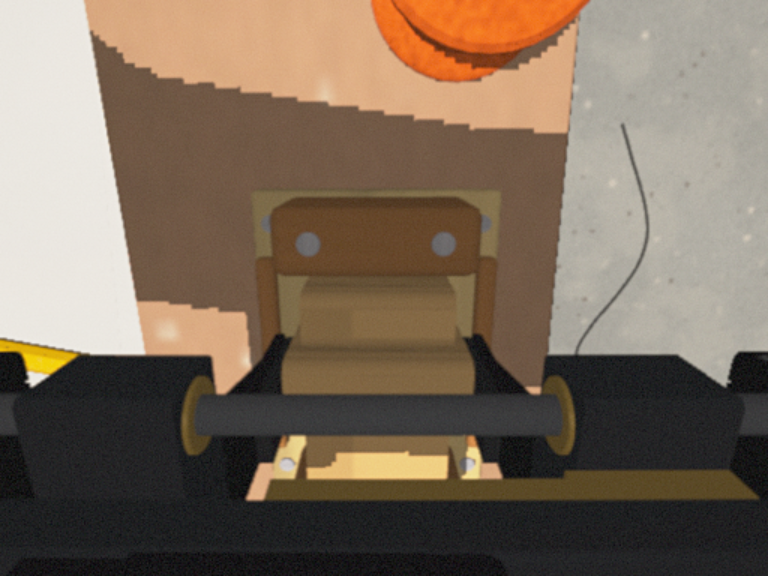

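The packer top is 10 mm above the thin packer's (61.3 against 51.4 mm, as the sizes require), with 9 N of contact, so it is seated. I release and look from above.

servo_tool --deltas "0 0 0.03 0 0 0 0.6; 0 0 0 0 0 0 0.12; 0 0 0 0 0 0 0.12; 0 0 0 0 0 0 0.12" --newtons 30

```text
time: 16.3
ee_pos: [0.5392, 0.0157, 0.0134]
eef_rot: [0.715, 0.7, -0.0, 0.0]
ft_force: [0.2, -0.5, -0.0]
width: 0.0753
```

servo_tool --deltas "0 0 0.4 0 0 0 0.12; 0 0 0.9 0 0 0 0.12; 0 0 0.9 0 0 0 0.12; 0 -0.8 0.3 0 0 0 0.12; 0 -1 0 0 0 0 0.12"

```text
time: 16.92
ee_pos: [0.5404, -0.0564, 0.1159]
eef_rot: [0.714, 0.7, 0.002, 0.001]
ft_force: [-0.5, 0.2, -0.6]
width: 0.0765
```

servo_tool --deltas "0 0 0 0 0 0 0.12"

```text
time: 17.05
ee_pos: [0.5393, -0.0601, 0.115]
eef_rot: [0.716, 0.698, 0.0, 0.001]
ft_force: [0.3, 0.4, 0.4]
width: 0.0765
```

```bash
python3 - <<'E'
from h import *
tcp(); c=imaging.camera("wrist"); save(c,"w10.png"); W=cloud(c)
for n,xy,rr,lo,hi in [("packer",(.538,.017),.04,.0565,.07),("spacer",(.402,-.136),.06,.012,.03)]: print(n);rect(W,xy,rr,lo,hi)
W=W.reshape(-1,3);m=abs(W[:,0]-.538)<.02
P=W[m&(W[:,2]>.045)&(W[:,2]<.1)&(W[:,1]>-.06)&(W[:,1]<.085)]
for y in np.arange(-.06,.084,.004):
    Q=P[(P[:,1]>=y)&(P[:,1]<y+.004)]
    if len(Q): print(round(y,3),len(Q),np.percentile(Q[:,2],[5,50,95]).round(4))
E
```

```text
t 17.05 tcp [ 0.5393 -0.0601  0.115 ] jaw 178.5 F [0.3 0.4 0.4] w 0.0765 j [-0.52  0.24  0.63  1.82 -0.16  1.12  0.13]
packer
2925 c [539.1  16.8] s [25.5 62.2] ang 88.7 zmed 61.1 med [539.3  16.9]
spacer
1031 c [ 396.6 -115.6] s [36.4 50.4] ang 16.6 zmed 19.2 med [ 405.3 -103.3]
-0.06 37 [0.0451 0.046  0.0469]
-0.056 196 [0.046  0.0472 0.0482]
-0.052 211 [0.0462 0.0474 0.0486]
-0.048 225 [0.0462 0.0474 0.0485]
-0.044 220 [0.0463 0.0474 0.0485]
-0.04 235 [0.0459 0.047  0.0484]
-0.036 84 [0.0451 0.0459 0.0472]
-0.032 118 [0.0469 0.0498 0.0511]
-0.028 231 [0.05   0.0512 0.0525]
-0.024 239 [0.0503 0.0514 0.0526]
-0.02 251 [0.0501 0.0513 0.0523]
-0.016 247 [0.0503 0.0513 0.0526]
-0.012 253 [0.0503 0.0513 0.0524]
-0.008 258 [0.0503 0.0514 0.0523]
-0.004 259 [0.0502 0.0512 0.0524]
0.0 236 [0.0479 0.05   0.0538]
0.004 271 [0.0586 0.0606 0.062 ]
0.008 290 [0.0601 0.0613 0.0623]
0.012 301 [0.0602 0.0612 0.0625]
0.016 300 [0.0602 0.0615 0.0624]
0.02 302 [0.0602 0.0613 0.0624]
0.024 311 [0.0594 0.0609 0.0622]
0.028 266 [0.0477 0.0502 0.0602]
0.032 295 [0.0499 0.0513 0.0524]
0.036 293 [0.0502 0.0512 0.0522]
0.04 305 [0.05   0.0512 0.0524]
0.044 291 [0.0495 0.0508 0.0522]
0.048 104 [0.0476 0.0491 0.0506]
0.052 157 [0.0452 0.0464 0.0477]
0.056 320 [0.0462 0.0474 0.0487]
0.06 310 [0.0463 0.0475 0.0487]
0.064 325 [0.0465 0.0475 0.0489]
0.068 328 [0.0462 0.0474 0.0487]
0.072 314 [0.0459 0.047  0.0484]
0.076 42 [0.0451 0.0458 0.047 ]
```

View pics/w10.png

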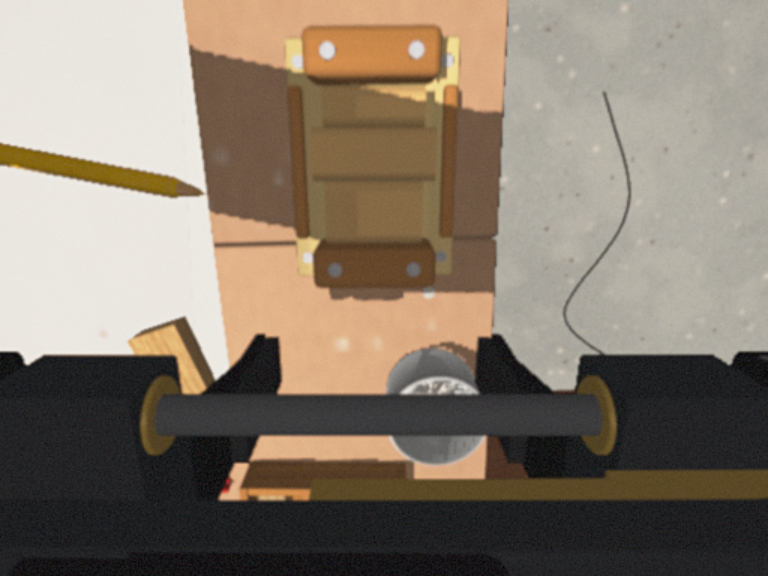

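The three packers stand in line with flat tops (61, 51 and 51 mm) and the loose one is seated between the others. Next is the spacer.

servo_tool --deltas "-0.86 -0.47 0 0 0 0.62 0.3; -0.86 -0.47 0 0 0 0.62 0.3; -0.86 -0.47 0 0 0 0.62 0.3; -0.86 -0.47 0 0 0 0.62 0.3; 0 0 0 0 0 0 0.3"

```text
time: 17.73
ee_pos: [0.4003, -0.1317, 0.1139]
eef_rot: [0.584, 0.812, 0.001, -0.0]
ft_force: [1.1, -0.3, -0.0]
width: 0.0609
```

servo_tool --deltas "0 0 0 0 0 0 0.3"

```text
time: 17.85
ee_pos: [0.4025, -0.1306, 0.1141]
eef_rot: [0.583, 0.812, 0.001, 0.0]
ft_force: [0.2, 1.1, -0.3]
width: 0.0609
```

```bash
python3 - <<'E'
from h import *
tcp(); c=imaging.camera("wrist"); save(c,"w11.png"); W=cloud(c)
rect(W,(.402,-.136),.06,.012,.03)
E
```

```text
t 17.85 tcp [ 0.4025 -0.1306  0.1141] jaw 18.6 F [ 0.2  1.1 -0.3] w 0.0609 j [-0.47 -0.09  0.66  2.11  0.06  1.11  0.49]
3371 c [ 401.8 -134.9] s [34.9 90.1] ang 17.4 zmed 19.3 med [ 400.8 -131.5]
```

View pics/w11.png

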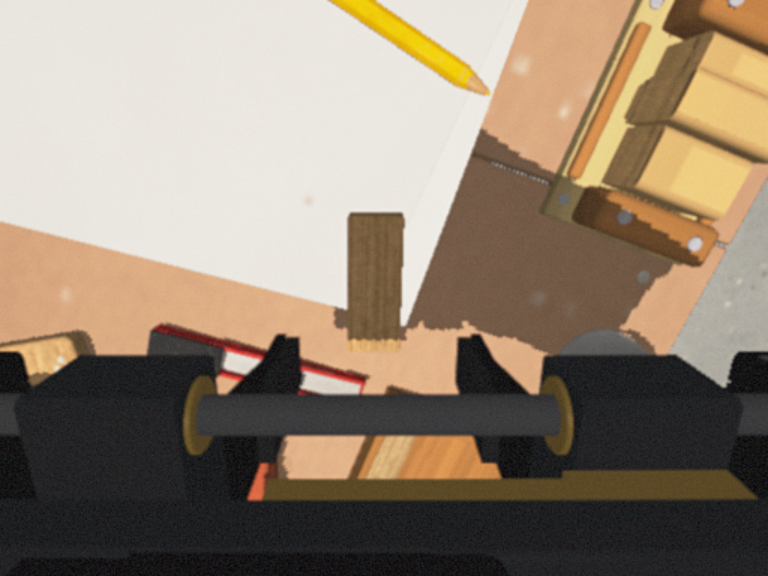

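servo_tool --deltas "0 -0.1 -0.8 0 0 -0.15 0.3; 0 0 -0.8 0 0 0 0.3; 0 0 -0.8 0 0 0 0.3; 0 0 -0.55 0 0 0 0.3; 0 0 -0.25 0 0 0 0.3" --newtons 25

```text
time: 18.52
ee_pos: [0.4016, -0.1352, -0.0156]
eef_rot: [0.591, 0.806, -0.001, -0.001]
ft_force: [0.2, 0.4, 0.2]
width: 0.0607
```

servo_tool --deltas "0 0 0 0 0 0 1; 0 0 0 0 0 0 1; 0 0 0 0 0 0 1; 0 0 0 0 0 0 1; 0 0 0 0 0 0 1"

```text
time: 19.15
ee_pos: [0.4022, -0.1355, -0.0139]
eef_rot: [0.592, 0.806, 0.001, 0.0]
ft_force: [-1.8, 0.7, 7.0]
width: 0.0348
```

servo_tool --deltas "0 0 0.4 0 0 0 1; 0 0 0.7 0 0 0 1; 0 0 0.7 0 0 0 1; 0 0 0.4 0 0 0 1; 0 0 0 0 0 0 1"

```text
time: 19.77
ee_pos: [0.4025, -0.1355, 0.0743]
eef_rot: [0.592, 0.806, 0.001, 0.001]
ft_force: [-0.4, -0.3, 0.0]
width: 0.035
```

servo_tool --deltas "0.65 -0.95 0 0 0 -0.62 1; 0.65 -0.95 0 0 0 -0.62 1; 0.65 -0.95 0 0 0 -0.62 1; 0.65 -0.95 0 0 0 -0.6 1; 0 0 0 0 0 0 1"

```text
time: 20.4
ee_pos: [0.5053, -0.2905, 0.0716]
eef_rot: [0.722, 0.692, -0.002, 0.0]
ft_force: [0.2, -0.0, -1.4]
width: 0.0348
```

servo_tool --deltas "0 0 0 0 0 0 1"

```text
time: 20.52
ee_pos: [0.5047, -0.2872, 0.0722]
eef_rot: [0.721, 0.693, -0.001, -0.001]
ft_force: [0.7, -0.0, -1.0]
width: 0.0345
```

```bash
python3 - <<'E'
from h import *
tcp(); c=imaging.camera("wrist"); save(c,"w12.png"); W=cloud(c)
print("held");rect(W,(.506,-.287),.06,.09,.13)
P=W.reshape(-1,3); 
P=P[(P[:,2]>.022)&(P[:,2]<.034)&(abs(P[:,0]-.494)<.09)&(abs(P[:,1]+.289)<.1)]; print("rim x",np.percentile(P[:,0],[1,99]),"y",np.percentile(P[:,1],[1,99]),len(P))
E
```

```text
t 20.52 tcp [ 0.5047 -0.2872  0.0722] jaw 177.8 F [ 0.7 -0.  -1. ] w 0.0345 j [-0.21  0.44  0.81  1.77 -0.36  1.09  0.68]
held
9719 c [ 504.7 -285.8] s [89.1 60.4] ang 87.3 zmed 105.5 med [ 505.1 -274.8]
rim x [0.43361029 0.55466132] y [-0.31954729 -0.20969075] 3954
```

View pics/w12.png

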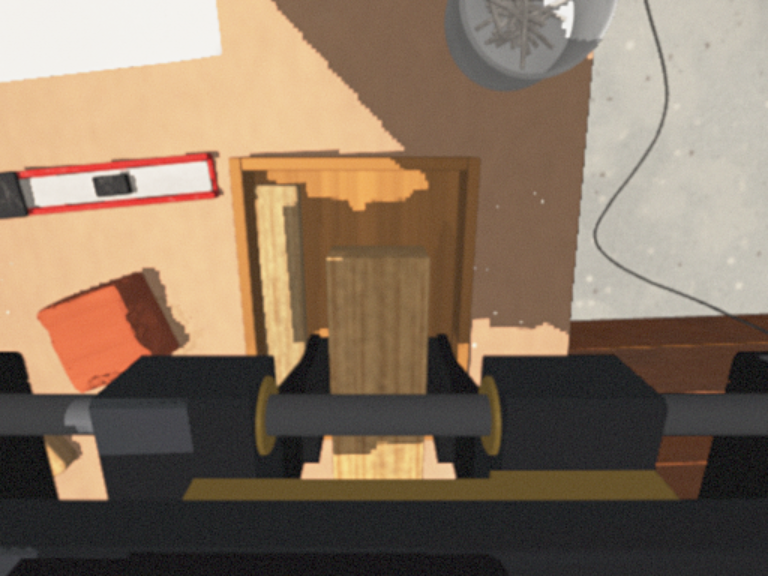

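The spacer hangs lengthwise over the free floor (wrist (378,320), strip at (283,280)), centred at x 505 within 464–548. I lower it.

servo_tool --deltas "0.02 0 -0.6 0 0 0 1; 0 0 -0.6 0 0 0 1; 0 0 -0.45 0 0 0 1; 0 0 -0.25 0 0 0 1; 0 0 0 0 0 0 1"

```text
time: 21.2
ee_pos: [0.5062, -0.2873, -0.0028]
eef_rot: [0.721, 0.693, -0.0, -0.0]
ft_force: [0.2, -0.5, 0.6]
width: 0.0349
```

servo_tool --deltas "0 0 -0.05 0 0 0 1; 0 0 -0.05 0 0 0 1; 0 0 0 0 0 0 1"

```text
time: 21.58
ee_pos: [0.5065, -0.2876, -0.0064]
eef_rot: [0.721, 0.693, 0.0, 0.0]
ft_force: [1.0, 0.1, 0.0]
width: 0.0348
```

servo_tool --deltas "0 0 -0.04 0 0 0 1; 0 0 0 0 0 0 1; 0 0 0 0 0 0 0.48; 0 0 0 0 0 0 0.48; 0 0 0 0 0 0 0.48"

```text
time: 22.2
ee_pos: [0.5064, -0.2876, -0.0082]
eef_rot: [0.721, 0.693, -0.0, 0.0]
ft_force: [-0.1, 0.1, 1.3]
width: 0.0451
```

servo_tool --deltas "0 0 0.4 0 0 0 0.48; 0 0 0.8 0 0 0 0.48; 0 0 0.9 0 0 0 0.48; 0 0 0.9 0 0 0 0.2; 0 0 0 0 0 0 0.2"

```text
time: 22.82
ee_pos: [0.508, -0.2887, 0.1156]
eef_rot: [0.721, 0.693, 0.001, 0.002]
ft_force: [0.7, -1.1, 0.1]
width: 0.0581
```

```bash
python3 - <<'E'
from h import *
tcp(); c=imaging.camera("wrist"); save(c,"w13.png"); W=cloud(c)
print("spacer");rect(W,(.506,-.287),.05,.021,.06)
P=W.reshape(-1,3);P=P[(np.abs(P[:,0]-.506)<.012)&(P[:,1]>-.29)&(P[:,1]<-.22)]
for y in np.arange(-.29,-.22,.008):
    Q=P[(P[:,1]>=y)&(P[:,1]<y+.008)];print(round(y,3),len(Q),np.median(Q[:,2]).round(4) if len(Q) else 0)
print("sq");rect(W,(.352,-.302),.05,.02,.04)
E
```

```text
t 22.82 tcp [ 0.508  -0.2887  0.1156] jaw 177.7 F [ 0.7 -1.1  0.1] w 0.0581 j [-0.24  0.39  0.84  1.73 -0.32  1.16  0.65]
spacer
3875 c [ 520.9 -287.3] s [89.9 64.1] ang 87.8 zmed 25.4 med [ 508.4 -284.3]
-0.29 212 0.0254
-0.282 220 0.0252
-0.274 224 0.0254
-0.266 7935 0.2406
-0.258 1883 0.2191
-0.25 273 0.0253
-0.242 254 0.0056
-0.234 226 0.0053
-0.226 168 0.0054
sq
2892 c [ 353.2 -300.1] s [52.5 52.3] ang 16.3 zmed 29.1 med [ 355.3 -298.3]
```

View pics/w13.png

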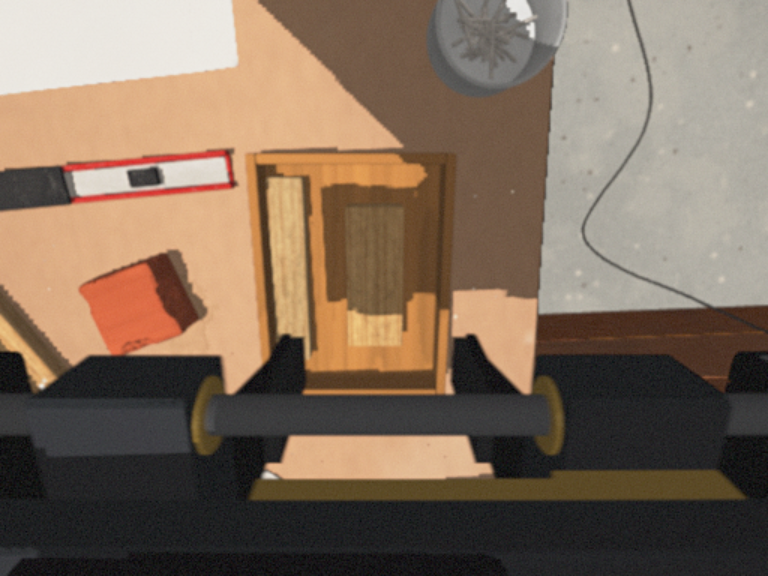

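```bash
python3 - <<'E'
from h import *
W=np.load("top0.npz")["W"].reshape(-1,3)
import math
for a in (16.3,106.3):
    u=np.array([math.cos(math.radians(a)),math.sin(math.radians(a))]);v=np.array([-u[1],u[0]])
    D=W[:,:2]-[.353,-.3]; s=D@u;t=D@v
    b=(abs(s)<.105)&(abs(t)<.05); f=(abs(s)>.032)&(abs(s)<.062)&(abs(t)<.013)
    print(a,"body max z",np.nanpercentile(W[b][:,2],99.5),"finger zone",np.nanmax(W[f][:,2]))
    # camera side
E
```

```text
16.3 body max z 0.033160164634183205 finger zone 0.005121598569423237
106.3 body max z 0.032947837561997 finger zone 0.006092760753108714
```

servo_tool --deltas "-0.97 -0.07 0 0 0 0.57 0.15; -0.97 -0.07 0 0 0 0.57 0.15; -0.97 -0.07 0 0 0 0.57 0.15; -0.95 -0.07 0 0 0 0.57 0.15; 0 0 0 0 0 0 0.15"

```text
time: 23.5
ee_pos: [0.3496, -0.2987, 0.1114]
eef_rot: [0.603, 0.798, 0.001, -0.001]
ft_force: [0.7, 0.4, -0.4]
width: 0.0733
```

```bash
python3 - <<'E'
from h import *
tcp(); c=imaging.camera("wrist"); save(c,"w14.png"); W=cloud(c)
print("sq");rect(W,(.352,-.302),.05,.02,.04)
E
```

```text
t 23.5 tcp [ 0.3496 -0.2987  0.1114] jaw 15.9 F [ 0.7  0.4 -0.4] w 0.0733 j [-0.26  0.03  0.9   2.03 -0.02  1.09  0.93]
sq
2966 c [ 351.8 -300.6] s [51.8 52.5] ang 16.9 zmed 29.1 med [ 350.5 -298.2]
```

View pics/w14.png

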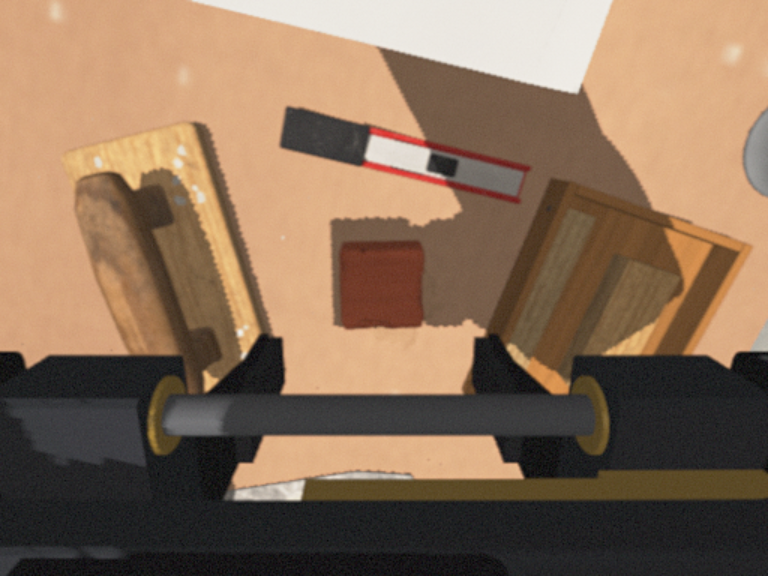

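servo_tool --deltas "0.05 -0.05 -0.8 0 0 0.1 0.15; 0 0 -0.8 0 0 0 0.15; 0 0 -0.8 0 0 0 0.15; 0 0 -0.5 0 0 0 0.15; 0 0 -0.2 0 0 0 0.15" --newtons 30

```text
time: 24.18
ee_pos: [0.3538, -0.3004, -0.0135]
eef_rot: [0.596, 0.803, -0.001, -0.001]
ft_force: [0.6, -0.4, 0.9]
width: 0.0742
```

servo_tool --deltas "0 0 0 0 0 0 1; 0 0 0 0 0 0 1; 0 0 0 0 0 0 1; 0 0 0 0 0 0 1; 0 0 0 0 0 0 1"

```text
time: 24.8
ee_pos: [0.3545, -0.301, -0.0115]
eef_rot: [0.596, 0.803, 0.0, 0.0]
ft_force: [-1.7, 0.2, 6.6]
width: 0.0519
```

servo_tool --deltas "0 0 0.4 0 0 0 1; 0 0 0.8 0 0 0 1; 0 0 0.9 0 0 0 1; 0 0 0.9 0 0 0 1; 0 0 0.2 0 0 0 1"

```text
time: 25.42
ee_pos: [0.3552, -0.3011, 0.1177]
eef_rot: [0.596, 0.803, 0.001, 0.002]
ft_force: [0.7, 0.1, -2.4]
width: 0.0521
```

The square is gripped (52 mm, −2.4 N of weight). I carry it high to the tray.

servo_tool --deltas "0.26 0.94 0 0 0 -0.19 1; 0.26 0.94 0 0 0 -0.19 1; 0.26 0.94 0 0 0 -0.19 1; 0.26 0.94 0 0 0 -0.19 1; 0.26 0.94 0 0 0 -0.19 1"

```text
time: 26.05
ee_pos: [0.4057, -0.1111, 0.115]
eef_rot: [0.648, 0.761, -0.0, -0.001]
ft_force: [0.8, -0.7, -1.6]
width: 0.0518
```

servo_tool --deltas "0.26 0.94 0 0 0 -0.19 1; 0.26 0.94 0 0 0 -0.19 1; 0.26 0.94 0 0 0 -0.19 1; 0.26 0.94 0 0 0 -0.19 1; 0.26 0.94 0 0 0 -0.19 1"

```text
time: 26.68
ee_pos: [0.4575, 0.0765, 0.1147]
eef_rot: [0.698, 0.717, -0.001, -0.001]
ft_force: [0.6, -0.1, -0.9]
width: 0.0518
```

servo_tool --deltas "0.26 0.94 0 0 0 -0.19 1; 0.26 0.94 0 0 0 -0.19 1; 0.26 0.94 0 0 0 -0.19 1; 0.26 0.94 0 0 0 -0.19 1; 0.26 0.8 0 0 0 -0.19 1"

```text
time: 27.3
ee_pos: [0.5094, 0.2591, 0.1142]
eef_rot: [0.743, 0.669, -0.001, -0.001]
ft_force: [0.4, 0.4, -1.6]
width: 0.0519
```

servo_tool --deltas "0 0 0 0 0 0 1; 0 0 0 0 0 0 1"

```text
time: 27.55
ee_pos: [0.5095, 0.2566, 0.1147]
eef_rot: [0.743, 0.669, -0.001, -0.0]
ft_force: [1.0, -0.3, -1.9]
width: 0.0517
```

```bash
python3 - <<'E'
from h import *
tcp(); c=imaging.camera("wrist"); save(c,"w15.png")
W=cloud(c).reshape(-1,3); P=W[(W[:,2]>.027)&(W[:,2]<.04)&(abs(W[:,0]-.519)<.02)]; print("bat y",np.nanpercentile(P[:,1],[1,50,99]))
P=W[(W[:,2]>.12)&(W[:,2]<.17)&(abs(W[:,0]-.511)<.015)]; print("held y",np.nanpercentile(P[:,1],[1,50,99]))
E
```

```text
t 27.55 tcp [0.5095 0.2566 0.1147] jaw 174.0 F [ 1.  -0.3 -1.9] w 0.0517 j [-0.86  0.29  0.37  1.74 -0.11  1.14 -0.56]
bat y [0.30171774 0.34332346 0.38762349]
held y [0.23305458 0.2733413  0.28506631]
```

View pics/w15.png

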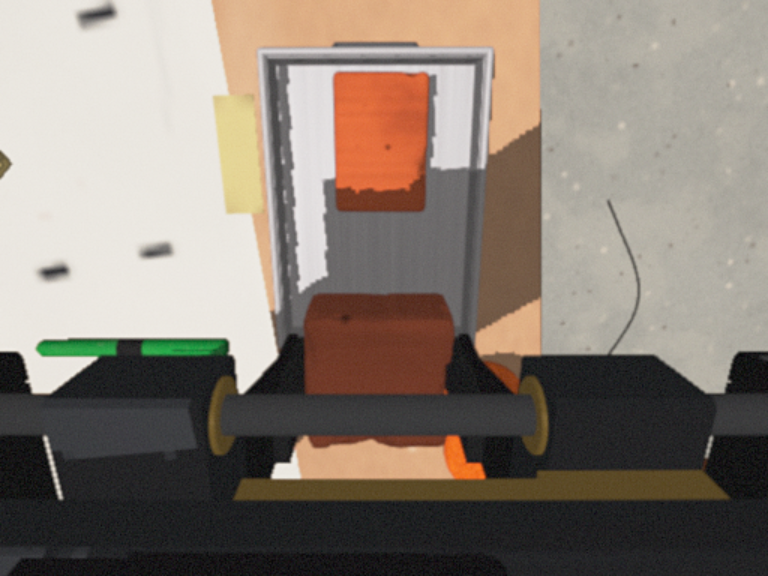

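The square hangs at y 233–285, clear of the bat (edge at 302) and the end wall. I lower it.

servo_tool --deltas "0 0.03 -0.8 0 0 0 1; 0 0 -0.8 0 0 0 1; 0 0 -0.7 0 0 0 1; 0 0 -0.4 0 0 0 1; 0 0 -0.25 0 0 0 1"

```text
time: 28.22
ee_pos: [0.5101, 0.2583, -0.0025]
eef_rot: [0.743, 0.669, -0.0, 0.0]
ft_force: [0.0, -0.0, -1.4]
width: 0.0518
```

servo_tool --deltas "0 0 -0.08 0 0 0 1; 0 0 -0.05 0 0 0 1; 0 0 0 0 0 0 1"

```text
time: 28.6
ee_pos: [0.5104, 0.259, -0.0068]
eef_rot: [0.743, 0.669, 0.0, 0.0]
ft_force: [-0.2, 0.7, -0.5]
width: 0.0516
```

servo_tool --deltas "0 0 -0.05 0 0 0 1; 0 0 0 0 0 0 1; 0 0 0 0 0 0 0.22; 0 0 0 0 0 0 0.22; 0 0 0 0 0 0 0.22"

```text
time: 29.22
ee_pos: [0.51, 0.2589, -0.0093]
eef_rot: [0.743, 0.669, 0.0, 0.0]
ft_force: [0.3, -0.3, -0.0]
width: 0.0666
```

servo_tool --deltas "0 0 0.5 0 0 0 0.22; 0 0 1 0 0 0 0.22; 0 0 1 0 0 0 0.22; 0 -0.6 0.8 0 0 0 0.22; -0.6 -0.6 0 0 0 0 0.22"

```text
time: 29.85
ee_pos: [0.4882, 0.2106, 0.1253]
eef_rot: [0.744, 0.669, 0.002, 0.001]
ft_force: [-0.0, -0.7, -0.3]
width: 0.0677
```

servo_tool --deltas "-1 0 0.3 0 0 0 0.22; -1 0 0.3 0 0 0 0.22; -1 0 0 0 0 0 0.22; 0 0 0 0 0 0 0.22; 0 0 0 0 0 0 0.22"

```text
time: 30.48
ee_pos: [0.3666, 0.2109, 0.1469]
eef_rot: [0.743, 0.669, 0.001, 0.0]
ft_force: [0.2, 0.6, 0.4]
width: 0.0678
```

```bash
python3 - <<'E'
from h import *
tcp()
for n in ["wrist","top","side"]:
    c=imaging.camera(n); save(c,n+"16.png"); W=cloud(c).reshape(-1,3); C=c["color"].reshape(-1,3).astype(int)
    red=(C[:,0]>2*C[:,1])&(W[:,2]>.024)&(W[:,2]<.05)
    for k,xy,rr in [("bat",(.519,.340),.05),("sq",(.510,.260),.04)]:
        m=red&(np.hypot(W[:,0]-xy[0],W[:,1]-xy[1])<rr)
        print(n,k); rect(W[m],xy,rr,.0,.06)
    if n=="top":
        for k,xy,lo,hi,rr in [("packer",(.538,.016),.0565,.07,.04),("spacer",(.506,-.289),.022,.04,.036)]: print(k);rect(W,xy,rr,lo,hi)
E
```

```text
t 30.48 tcp [0.3666 0.2109 0.1469] jaw 174.0 F [0.2 0.6 0.4] w 0.0678 j [-0.95 -0.09  0.31  2.05  0.03  1.18 -0.76]
wrist bat
3904 c [517.6 329.4] s [58.6 51.1] ang 83.4 zmed 32.3 med [517.  331.6]
wrist sq
802 c [509.2 259.7] s [48.4 50.4] ang 84.0 zmed 32.1 med [509.  262.4]
top bat
few 0
top sq
few 0
packer
211 c [538.5  13.1] s [45.3 66.1] ang 61.5 zmed 61.2 med [538.1  13.5]
spacer
292 c [ 506.4 -289.5] s [70.6 35.7] ang 87.3 zmed 25.6 med [ 506.  -287.8]
side bat
1053 c [517.1 339.1] s [76.  48.6] ang 84.2 zmed 34.1 med [515.3 346.1]
side sq
504 c [509.1 265.1] s [45.9 48.3] ang 82.6 zmed 33.9 med [506.9 270.7]
```

View pics/side16.png

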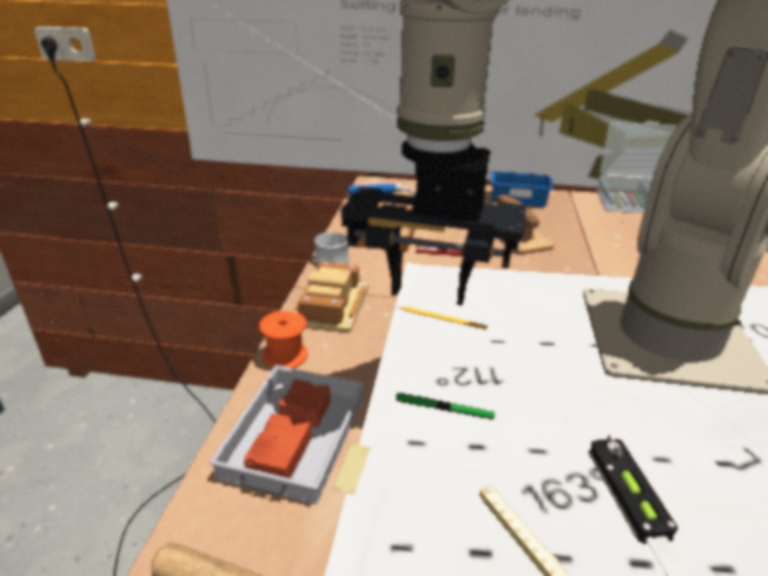

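View pics/top16.png

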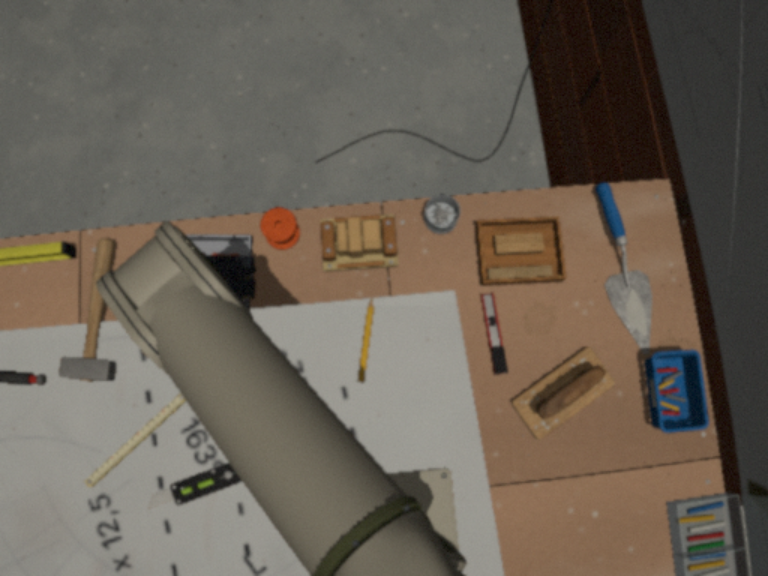

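All of it is in place: the side view shows both offcuts flat and apart in the tray, and the top view shows three packers in line at (359,238) and the spacer in the box at (520,243). I hand in.

```bash
python3 -c "
from h import *
print(job.close_job()); tcp()"
```

```text
the job is handed in; nothing more can be done
None
the job is handed in; nothing more can be done
```

I cleared all four loose pieces and handed the job in at about 31 s of the 99 s allowed; the hand-in reports no verdict. In the last camera checks everything was where it should be:

- **Brick offcuts:** both lie flat on the tray floor, about 16 mm apart. Their tops measured 32 mm up by the wrist camera (33 mm expected).
- **Spacer:** it lies flat on the free floor of the box. Its top measured 25–26 mm (26 mm expected).
- **Loose packer:** it sits on the stand's base between the thin and thick packers, upright and in line. The three tops measured 61, 51 and 51 mm (62, 52 and 52 mm expected).
- **Gripper:** it is open, and the arm stands clear at about 147 mm.

**Failed first grasp:** my first grip on the longer offcut closed in the air just above it and moved nothing. The fingertips stand about 19 mm above the reported tool height, not 8 mm below it as the description says. I measured this with the wrist and side cameras, corrected for it, and every later grasp held.

**Checks that disagreed:** the top camera read y positions about 2–3 mm lower than the wrist camera, so I used the wrist camera for fine placing. In the last top picture the arm hid the tray, so the offcuts were checked only from the wrist and side views.

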